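# Sort the sheet weights by the grip of their soles

### The arm

A 6-joint arm with a two-finger parallel gripper is mounted at the origin on the work surface. World frame = base frame: x ahead of the robot, y to its left, z up, the work surface at z = 0. Lengths are in mm, angles in rad, forces in N, time in s.
With the tool pointing down it reaches from about 350 to 925 mm from the base axis. Payload 6.4 kg.
Tool frame: the origin (TCP) lies on the centre line of the jaws, within the pads' length; the fingertips stand 14 mm ahead of it and the grasp point (between the pads) lies 5 mm behind it; z points along the fingers, y is the direction in which the jaws open and shut (so a half turn about z gives the same grasp; the last joint's range is limited). The gripper opens to 94 mm and grips with 3 to 60 N. Pads are 16 mm wide; open, the fingers measure 119 mm over their backs; the gripper's body (75 mm by 177 mm) begins 78 mm behind the grasp point.
Start: joints at [-1.442, 0.245, 1.558, -0, 1.339, -0.174], TCP at [193.831, -620.438, 219.455] pointing down, gripper open.
Joint ranges: [-3.13, 3.13], [-1.02, 2.26], [0.13, 2.54], [-0.95, 4.09], [0.21, 2.88], [-2.74, 2.74]. Speed limits (rad/s): [2.57, 2.57, 3.14, 3.14, 3.14, 3.14].

### API

Orientations are given as a 3x3 rotation matrix whose columns are the frame's x, y, z axes.
In Python, from bench import bot gives the robot as it stands.
- The arm moves only by the tool drive_tool, never from a script. Its argument "series" is one flat list of numbers, 7 for each row, row after row: the turn, a rotation vector about the tool's x, y, z in degrees, then the shift along the tool's x, y, z in cm, then the closure, from 0 (fully open) to 1 (shut). In form: [ax, ay, az, dx, dy, dz, grip, ax, ay, az, dx, dy, dz, grip, ...]. A call has 1 to 10 rows; each row shifts and turns the pose as measured when the row begins, along the tool's axes as they then stand; what a row does not reach is not made up. A row lasts 1/8 s, in which the tool goes at most 62.5 mm and 10.7 degrees, less where a joint would pass 70% of its speed; a pose out of reach is approached as far as the arm can. A call is refused whole if a number of a shift passes 6.25 or a number of a turn 10.7, either way. A call with a gripper value outside its range is refused whole. The fingers move at their own pace and stop on an object; "squeeze" is the grip in N (left out, the last holds). Time passes only in rows, so rows that do not move let the fingers close. It gives the time, the measured TCP pose, the force and the opening at its end, in the units of the state.
- bot.get_state(): the state, without advancing time (a new reading comes with each control period).
- bot.camera(name): name is "scene" or "side" or "wrist"; returns a dict with "frame" (400x640x3 uint8, red, green, blue), "intrinsics" (3x3 intrinsics, pixels), "camera_from_world" (4x4, takes a point from world to camera coordinates). Camera axes: x right, y up, looking along -z (the intrinsics and any distortion apply to the point x, -y, -z); pixel columns grow to the right and rows downward; lengths in mm; the calibration is good to about 2 mm. A picture is of the moment at which its call begins. There is no depth.
- bot.finish_job(): hands the job in, once; it reports no verdict.
The state is a dict: "t": time; "joint_pos": joint angles; "joint_vel": joint speeds; "tau": joint torques, N m; "position": TCP position; "eef_rot": TCP orientation; "wrist_force": force on the tool from outside, world axes, zero at the start; "torque": the same for the moment, N m; "opening": finger opening in mm.
Only numpy, scipy, OpenCV 4.12 (cv2) and the standard library are available. Lean on these libraries where they do the work, as an engineer would, in place of code of your own. Each camera call takes 0.05 s, during which the arm holds its last target. There are 200 camera calls.

### The job

Three sheet weights look alike, but their soles are worn to different degrees; only how hard each drags along the board tells them apart. By dragging them, find which is which, slide the one that drags most easily into the bay with one peg and the one that drags hardest into the bay with two pegs, each gently home against the bay's back stop, and leave the third out on the open board. Keep the weights flat on the board all the time (do not lift, tip or lean on them, nor ram them into a bay), leave the other things alone, and let go at the end.

Things in the scene. Friction and masses are not known exactly. Their poses are not given: they have to be found in the camera images.
- board: flat light wooden sorting board, 420 (its x) x 520 (its y) x 20 mm thick, fixed on the table, turned a little; origin at the centre of its underside, its top 20 mm above that; weights and bays stand on it
- bay_one_home (a point): parking bay with ONE upright peg: a wooden U fixed on the board, open on the robot's side, 16 mm high. The point is on the board's top where the middle of a fully home weight is; x points into the bay. Back stop face at x = 32 mm (132 wide, 58 deep), on it a peg at x = 78 mm, 16 mm thick, top 46 mm over the board; side rails 104 mm apart, from x = -18 to 32 mm
- bay_two_home (a point): parking bay with TWO upright pegs (60 mm apart) on its back stop; otherwise the same as the other, the point and axes likewise
- weight_ash_grip (a point): a sheet weight: dark steel plate 64 (its x) x 96 mm (its y) with rubber sole (20 mm thick in all), on it a wooden bar handle 22 thick (its x) x 60 long (its y) x 46 mm high (20 to 66 mm over the board), 0.9 kg. The point is the middle of the handle, 43 mm over the sole. The three look alike; which is which cannot be seen
- weight_elm_grip (a point): the second sheet weight, the same in looks, size and mass; point and axes likewise. Dragged slowly with nothing pressing on it, the easiest of the three takes about 0.9 N, the middle one about 2.4 N, the hardest about 5.1 N (give or take 10 percent; pushed by the handle from rest, up to twice as much to break away)
- weight_fir_grip (a point): the third sheet weight, the same in looks, size and mass; point and axes likewise
- mallet: bystander: wooden mallet head standing on end, 80 mm wide, 120 high, its handle level; origin under the head
- beater: bystander: flat wooden beating stick lying beside the board, 390 mm long with its round handle; origin under the stick
- bowl: bystander: white ceramic bowl, 120 mm wide, 55 high; origin under it
There are look-alikes about, which are no part of the job. Leave any blue or purple look-alike of the part that bears weight_elm_grip alone. Leave any turquoise look-alike of the part that bears weight_fir_grip alone.

How it is judged:
By the outcome, as a careful person would: the job done as asked, in the order asked, and still so for the second after the job is handed in, with the robot touching nothing.
It also fails if it takes over 72 s, if anything falls off the work surface, if the arm or the gripper's body presses on something with over 40 N, if the wrist force passes 120 N, or if a joint passes its speed limit or range.

## Working session

There is one attempt and no reset: what is moved stays moved. The work goes in short steps, Python scripts to look and compute and a tool call to move; the robot and the scene stay as the last step left them, time stands still between calls to the robot, and variables do not carry over. Pictures are saved under pics/ and viewed, about 8 in all and at most 12, crops included, and the job is handed in when it is done.

Besides the shell and the picture viewer there is one more tool, called after "Emit:" in YAML: its name, and indented under it one key for each argument. drive_tool: Moves the arm, as the interface text tells. Its arguments: {"type":"object","properties":{"series":{"type":"array"},"squeeze":{"type":"number"}},"required":["series"]}

```bash
mkdir -p pics; cat > h.py <<'E'
import numpy as np, cv2
from bench import bot
def cam(n,fn=None):
    c=bot.camera(n)
    if fn: cv2.imwrite(fn,c["frame"][:,:,::-1])
    return c
def ray(c,u,v,z):
    K=np.array(c["intrinsics"]);T=np.array(c["camera_from_world"])
    d=np.linalg.inv(K)@[u,v,1]; d=np.array([d[0],-d[1],-d[2]])
    R=T[:3,:3];o=-R.T@T[:3,3];w=R.T@d
    return o+w*(z-o[2])/w[2]
def proj(c,p):
    T=np.array(c["camera_from_world"]);q=T[:3,:3]@p+T[:3,3]
    q=np.array(c["intrinsics"])@[q[0],-q[1],-q[2]];return q[:2]/q[2]
E
python3 - <<'E'
from h import *
a=cam("scene");b=cam("side")
cv2.imwrite("pics/a.png",a["frame"][:,:,::-1]);cv2.imwrite("pics/b.png",b["frame"][:,:,::-1])
for c in(a,b):print(c["intrinsics"],np.round(c["camera_from_world"],3).tolist(),[k for k in c])
print(bot.get_state())
E
```

```text
[[395.67856616   0.         320.29934214]
 [  0.         395.67856616 200.14845985]
 [  0.           0.           1.        ]] [[0.696, 0.718, -0.001, -321.843], [-0.586, 0.57, 0.577, 250.383], [0.415, -0.401, 0.817, -1576.157], [0.0, 0.0, 0.0, 1.0]] ['frame', 'intrinsics', 'camera_from_world']
[[389.66475228   0.         312.87368292]
 [  0.         389.66475228 197.96779685]
 [  0.           0.           1.        ]] [[-0.793, -0.609, -0.012, 346.746], [0.434, -0.579, 0.69, -264.605], [-0.427, 0.542, 0.724, -1080.121], [0.0, 0.0, 0.0, 1.0]] ['frame', 'intrinsics', 'camera_from_world']
{'t': 0.1, 'joint_pos': array([-1.44209101e+00,  2.45721593e-01,  1.55886448e+00,  1.32803986e-05,
        1.33870043e+00, -1.74131673e-01]), 'joint_vel': array([-3.25503238e-04, -1.49801443e-03, -4.84271874e-03,  7.24441743e-04,
       -2.84113483e-05,  4.72457796e-04]), 'tau': array([-6.38736547e-04, -4.16912770e+01, -3.15526414e+01,  6.87363348e-02,
        3.10002943e-02, -4.97685869e-05]), 'position': array([ 193.77238025, -619.91477615,  218.48486776]), 'eef_rot': array([[ 9.54495204e-01,  2.98226195e-01, -2.04588390e-04],
       [ 2.98226108e-01, -9.54493772e-01,  1.68149640e-03],
       [ 3.06187929e-04, -1.66599385e-03, -9.99998565e-01]]), 'wrist_force': array([-0.84647554,  0.54462925, -0.52539851]), 'torque': array([ 0.00729835, -0.03305613, -0.00227495]), 'opening': 94.40694667481993}
```

View pics/a.png

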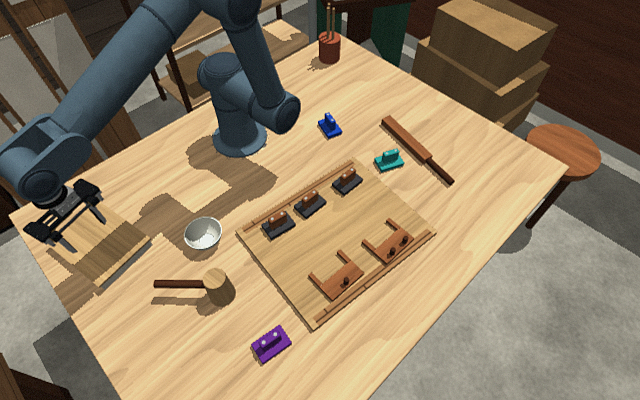

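View pics/b.png

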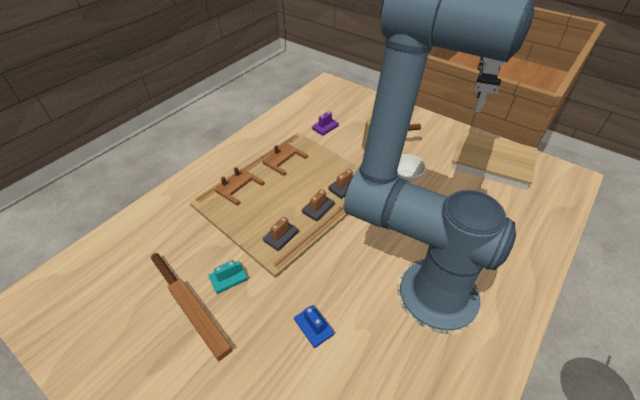

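Scene view: the three dark plates with wooden handles stand on the board at about (277,224), (310,203) and (347,181). The one-peg bay is at (336,278) and the two-peg bay at (390,242). The blue (330,125), turquoise (389,160) and purple (271,343) items are look-alikes off the board, so I leave them alone. Next, an enlarged crop to confirm and pick corners.

```bash
python3 - <<'E'
from h import *
a=cv2.imread("pics/a.png")[150:335,230:440]
cv2.imwrite("pics/c.png",cv2.resize(a,None,fx=3.2,fy=3.2,interpolation=cv2.INTER_CUBIC))
E
```

```text
(no output)
```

View pics/c.png

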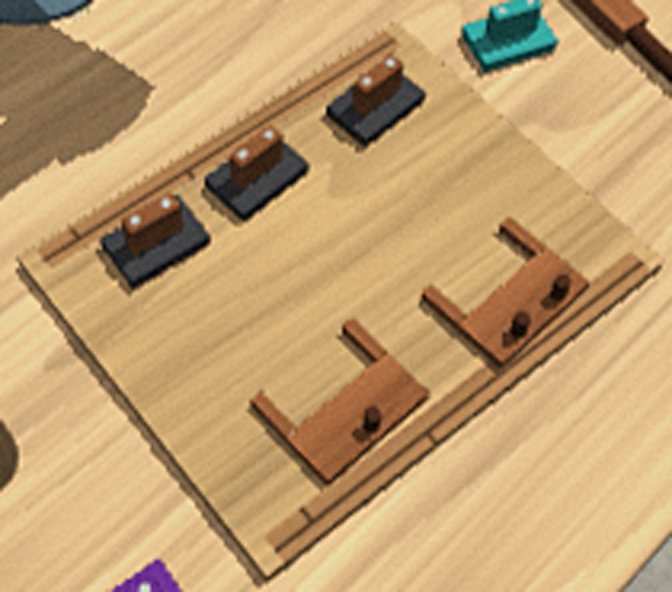

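```bash
cat > loc.py <<'E'
from h import *
class F: pass
a=cam("scene")
def P(x,y,z): return ray(a,(x+.5)/3.2-.5+230,(y+.5)/3.2-.5+150,z)
for n,z,L in [("board",20,[(20,262),(397,25),(660,265),(263,580)]),("studs",86,[(136,220),(166,204),(242,154),(270,135),(367,81),(392,65)]),
 ("plate1",40,[(103,240),(134,285),(209,238)]),("plate2",40,[(206,182),(246,217),(307,169)]),("plate3",40,[(328,108),(366,142),(424,97)]),
 ("stop1",36,[(290,436),(386,357),(428,395),(328,478)]),("stop2",36,[(463,318),(548,250),(588,287),(503,360)]),
 ("railtips1",36,[(255,395),(348,323)]),("railtips2",36,[(427,290),(505,222)]),
 ("pegs",66,[(373,410),(520,317),(562,281)])]:
  print(n);p=np.array([P(x,y,z)[:2] for x,y in L]);print(p.round(0).tolist())
  d=np.diff(p,axis=0);print(' ang',np.degrees(np.arctan2(d[:,1],d[:,0])).round(1),'len',np.hypot(*d.T).round(0))
E
python3 loc.py
```

```text
board
[[352.0, -280.0], [401.0, 234.0], [812.0, 189.0], [761.0, -324.0]]
 ang [ 84.5  -6.3 -95.7] len [516. 414. 515.]
studs
[[432.0, -184.0], [439.0, -150.0], [447.0, -54.0], [449.0, -16.0], [470.0, 108.0], [473.0, 143.0]]
 ang [79.3 85.3 86.2 80.7 84.4] len [ 34.  96.  37. 126.  35.]
plate1
[[402.0, -208.0], [464.0, -219.0], [475.0, -128.0]]
 ang [-10.2  82.9] len [63. 91.]
plate2
[[422.0, -84.0], [483.0, -84.0], [484.0, 4.0]]
 ang [ 0.3 89.4] len [61. 88.]
plate3
[[442.0, 78.0], [503.0, 74.0], [505.0, 165.0]]
 ang [-3.2 88.7] len [61. 90.]
stop1
[[686.0, -218.0], [693.0, -95.0], [748.0, -95.0], [739.0, -221.0]]
 ang [ 87.   -0.4 -93.8] len [123.  55. 126.]
stop2
[[716.0, -10.0], [725.0, 111.0], [780.0, 106.0], [773.0, -16.0]]
 ang [ 85.9  -5.2 -93.2] len [121.  56. 123.]
railtips1
[[634.0, -213.0], [641.0, -95.0]]
 ang [86.2] len [118.]
railtips2
[[671.0, -12.0], [673.0, 106.0]]
 ang [89.] len [117.]
pegs
[[730.0, -154.0], [762.0, 16.0], [765.0, 76.0]]
 ang [79.4 87.1] len [173.  60.]
```

```bash
cat > plan.py <<'E'
import sys
from h import *
from scipy.spatial.transform import Rotation as Ro
# plan.py x y z yawOfToolY(deg) rows grip : prints rows (tool axes, deg & cm)
def plan(x,y,z,yaw,n,g,s=None):
    s=s or bot.get_state(); R=np.array(s["eef_rot"]); p=np.array(s["position"])
    c,t=np.cos(np.radians(yaw)),np.sin(np.radians(yaw))
    Y=np.array([c,t,0]);Z=np.array([0,0,-1]);G=np.c_[np.cross(Y,Z),Y,Z]
    rv=Ro.from_matrix(R.T@G).as_rotvec(); d=(np.array([x,y,z])-p)/n
    out=[]
    for i in range(n):
        Ri=R@Ro.from_rotvec(rv*i/n).as_matrix()
        out.append(", ".join(f"{v:g}" for v in [*np.degrees(rv/n).round(1),*(Ri.T@d/10).round(2),g]))
    print(",\n".join(out))
if __name__=="__main__":
    a=[float(v) for v in sys.argv[1:]]; plan(*a[:4],int(a[4]),a[5])
E
python3 plan.py 435 -167 200 -7 10 0
```

```text
-0, -0, -6.6, 3.65, -3.6, 0.19, 0,
-0, -0, -6.6, 4.04, -3.16, 0.19, 0,
-0, -0, -6.6, 4.38, -2.68, 0.19, 0,
-0, -0, -6.6, 4.65, -2.16, 0.19, 0,
-0, -0, -6.6, 4.87, -1.62, 0.19, 0,
-0, -0, -6.6, 5.02, -1.05, 0.19, 0,
-0, -0, -6.6, 5.11, -0.47, 0.19, 0,
-0, -0, -6.6, 5.13, 0.12, 0.19, 0,
-0, -0, -6.6, 5.08, 0.71, 0.19, 0,
-0, -0, -6.6, 4.97, 1.28, 0.19, 0
```

Emit:
drive_tool:
  series: [0, 0, -6.6, 3.65, -3.6, 0.2, 0, 0, 0, -6.6, 4.05, -3.15, 0.2, 0, 0, 0, -6.6, 4.4, -2.7, 0.2, 0, 0, 0, -6.6, 4.65, -2.15, 0.2, 0, 0, 0, -6.6, 4.85, -1.6, 0.2, 0, 0, 0, -6.6, 5.0, -1.05, 0.2, 0, 0, 0, -6.6, 5.1, -0.45, 0.2, 0, 0, 0, -6.6, 5.15, 0.1, 0.2, 0, 0, 0, -6.6, 5.1, 0.7, 0.2, 0, 0, 0, -6.6, 4.95, 1.3, 0.2, 0]

```text
t: 1.4
position: [431.1, -150.3, 196.7]
eef_rot: [[0.085, 0.996, 0.0], [0.996, -0.085, 0.004], [0.004, 0.0, -1.0]]
wrist_force: [1.0, 0.7, 0.4]
opening: 93.9
```

```bash
python3 plan.py 435 -167 180 -7 4 0; python3 -c "
from h import *
cam('wrist','pics/d.png')
s=bot.get_state();print(s['position'],s['eef_rot'].round(3),s['joint_pos'],s['wrist_force'])"
```

```text
0, -0.1, 0.5, -0.41, 0.13, 0.42, 0,
0, -0.1, 0.5, -0.41, 0.14, 0.42, 0,
0, -0.1, 0.5, -0.4, 0.14, 0.42, 0,
0, -0.1, 0.5, -0.4, 0.14, 0.42, 0
[ 432.3687117  -145.68253964  196.27078608] [[ 0.078  0.997  0.001]
 [ 0.997 -0.078  0.007]
 [ 0.007  0.    -1.   ]] [-0.5781877  -0.20441785  2.05795515  0.00660967  1.29115293 -0.502434  ] [-0.29789297  2.75485727 -0.48750794]
```

View pics/d.png

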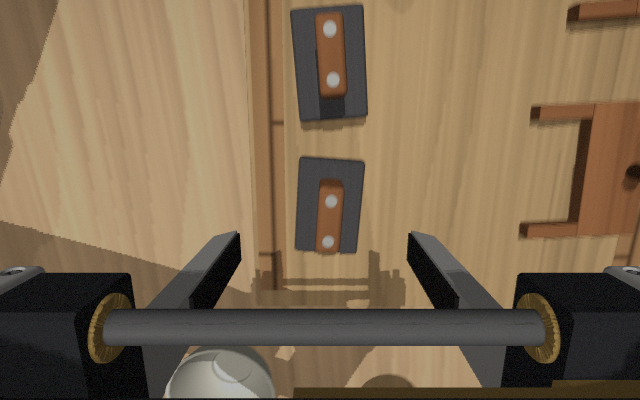

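Wrist view: weight 1 has studs at (331,201) and (328,242), and weight 2 at (329,29) and (333,79). The one-peg bay is at right, with rail tips at (532,112) and (522,230).

```bash
cat > st.py <<'E'
from h import *
c=cam("wrist")
def show(n,z,L):
    p=np.array([ray(c,u,v,z)[:2] for u,v in L]);d=np.diff(p,axis=0)
    print(n,p.round(0).tolist(),np.degrees(np.arctan2(d[:,1],d[:,0])).round(1),np.hypot(*d.T).round(0),'mid',p.mean(0).round(1))
E
python3 - <<'E'
from st import *
show("w1",86,[(328,242),(331,201)]);show("w2",86,[(333,79),(329,29)])
show("p1",40,[(296,251),(301,157),(364,161),(357,253)])
show("p2",40,[(301,121),(291,8),(362,5),(367,115)])
show("rails",36,[(532,112),(522,230)])
print(bot.get_state()["position"])
E
python3 plan.py 435 -167 180 -7 3 0
```

```text
w1 [[433.0, -179.0], [438.0, -143.0]] [81.7] [36.] mid [ 435.8 -160.6]
w2 [[447.0, -46.0], [447.0, -11.0]] [90.7] [35.] mid [446.8 -28.7]
p1 [[399.0, -203.0], [413.0, -109.0], [473.0, -117.0], [461.0, -210.0]] [ 81.5  -8.1 -97.2] [95. 60. 93.] mid [ 436.6 -159.6]
p2 [[416.0, -76.0], [417.0, 19.0], [478.0, 16.0], [478.0, -75.0]] [ 89.8  -2.3 -90.1] [95. 61. 91.] mid [447.1 -28.9]
rails [[631.0, -84.0], [629.0, -200.0]] [-91.2] [115.] mid [ 629.8 -142.1]
[ 431.44140028 -148.32569595  196.2891699 ]
-0, -0.1, 0.8, -0.61, 0.17, 0.54, 0,
-0, -0.1, 0.8, -0.61, 0.18, 0.54, 0,
-0, -0.1, 0.8, -0.61, 0.19, 0.54, 0
```

Emit:
drive_tool:
  series: [0, 0, 0.8, -0.5, 0.2, 2.6, 0.3, 0, 0, 0.4, -0.5, 0.2, 2.6, 0.3, 0, 0, 0.4, -0.3, 0.1, 2.6, 0.3, 0, 0, 0, 0, 0, 2.6, 0.3, 0, 0, 0, 0, 0, 1.8, 0.3, 0, 0, 0, 0, 0, 0, 0.3, 0, 0, 0, 0, 0, 0, 0.3]
  squeeze: 12

```text
t: 2.38
position: [434.2, -166.3, 71.7]
eef_rot: [[0.118, 0.993, 0.0], [0.993, -0.118, 0.002], [0.002, 0.0, -1.0]]
wrist_force: [0.6, -0.4, 0.2]
opening: 65.8
```

```bash
python3 plan.py 436 -162 66 -8 3 0.3
```

```text
0, -0, 0.4, 0.15, 0.04, 0.19, 0.3,
0, -0, 0.4, 0.15, 0.04, 0.19, 0.3,
0, -0, 0.4, 0.15, 0.04, 0.19, 0.3
```

Emit:
drive_tool:
  series: [0, 0, 0.4, 0.2, 0.1, 0.3, 0.5, 0, 0, 0.4, 0.2, 0, 0.2, 0.65, 0, 0, 0, 0, 0, 0, 0.75, 0, 0, 0, 0, 0, 0, 0.9, 0, 0, 0, 0, 0, 0, 0.9, 0, 0, 0, 0, 0, 0, 0.9]
  squeeze: 10

```text
t: 3.12
position: [436.3, -163.0, 68.5]
eef_rot: [[0.133, 0.991, 0.002], [0.991, -0.133, -0.0], [0.0, 0.002, -1.0]]
wrist_force: [0.4, 0.4, 0.0]
opening: 22.3
```

Emit:
drive_tool:
  series: [0, 0, 0, 0, 0.4, 0, 0.9, 0, 0, 0, 0, 0.4, 0, 0.9, 0, 0, 0, 0, 0.4, 0, 0.9, 0, 0, 0, 0, 0.4, 0, 0.9, 0, 0, 0, 0, 0.4, 0, 0.9]

```text
t: 3.75
position: [454.5, -165.2, 68.6]
eef_rot: [[0.132, 0.991, -0.006], [0.991, -0.132, 0.002], [0.001, -0.006, -1.0]]
wrist_force: [-5.4, 0.5, 5.2]
opening: 22.0
```

Emit:
drive_tool:
  series: [0, 0, 0, 0, 0.4, 0, 0.9, 0, 0, 0, 0, 0.4, 0, 0.9]

```text
t: 4.0
position: [462.1, -166.2, 68.6]
eef_rot: [[0.132, 0.991, -0.009], [0.991, -0.132, 0.003], [0.002, -0.009, -1.0]]
wrist_force: [-5.5, 1.0, 5.6]
opening: 22.0
```

Emit:
drive_tool:
  series: [0, 0, 0, 0, 0.4, 0, 0.9]

```text
t: 4.12
position: [465.9, -166.7, 68.7]
eef_rot: [[0.131, 0.991, -0.01], [0.991, -0.131, 0.003], [0.002, -0.011, -1.0]]
wrist_force: [-5.5, -0.3, 4.6]
opening: 21.8
```

Emit:
drive_tool:
  series: [0, 0, 0, 0, 0.4, 0, 0.9]

```text
t: 4.25
position: [469.7, -167.2, 68.7]
eef_rot: [[0.131, 0.991, -0.012], [0.991, -0.131, 0.004], [0.002, -0.012, -1.0]]
wrist_force: [-4.6, 0.1, 5.2]
opening: 22.0
```

Emit:
drive_tool:
  series: [-0.4, 0, 0, 0, 0, -0.05, 0.9, -0.3, 0, 0, 0, 0, -0.05, 0.9, 0, 0, 0, 0, 0, 0, 0.9]

```text
t: 4.62
position: [469.9, -167.1, 68.5]
eef_rot: [[0.131, 0.991, 0.002], [0.991, -0.131, 0.002], [0.002, 0.002, -1.0]]
wrist_force: [-0.7, 0.3, -0.7]
opening: 22.1
```

Emit:
drive_tool:
  series: [-0.1, 0, 0, 0, 0.3, 0, 0.9, -0.1, 0, 0, 0, 0.3, 0, 0.9, -0.1, 0, 0, 0, 0.3, 0, 0.9]

```text
t: 5.0
position: [477.8, -167.8, 68.5]
eef_rot: [[0.131, 0.991, 0.003], [0.991, -0.131, 0.002], [0.003, 0.003, -1.0]]
wrist_force: [-4.5, -0.3, 1.7]
opening: 21.8
```

Emit:
drive_tool:
  series: [-0.1, 0, 0, 0, 0.3, -0.03, 0.9, -0.1, 0, 0, 0, 0.3, -0.02, 0.9, -0.1, 0, 0, 0, 0.3, -0.02, 0.9]

```text
t: 5.38
position: [486.7, -168.6, 68.6]
eef_rot: [[0.131, 0.991, 0.007], [0.991, -0.131, 0.003], [0.004, 0.007, -1.0]]
wrist_force: [-3.4, 0.1, -1.0]
opening: 22.2
```

Emit:
drive_tool:
  series: [-0.1, 0, 0, 0, 0.3, -0.02, 0.9]

```text
t: 5.5
position: [489.7, -168.9, 68.6]
eef_rot: [[0.131, 0.991, 0.009], [0.991, -0.131, 0.003], [0.004, 0.008, -1.0]]
wrist_force: [-3.0, 0.4, -0.7]
opening: 22.2
```

Emit:
drive_tool:
  series: [-0.1, 0, 0, 0, 0.3, -0.02, 0.9]

```text
t: 5.62
position: [492.9, -169.2, 68.7]
eef_rot: [[0.131, 0.991, 0.01], [0.991, -0.131, 0.003], [0.004, 0.01, -1.0]]
wrist_force: [-2.3, 0.1, -1.9]
opening: 21.9
```

Emit:
drive_tool:
  series: [0, 0, 0, 0, 0, 0, 0.75, 0, 0, 0, 0, 0, 0, 0.6]

```text
t: 5.88
position: [495.0, -169.9, 69.7]
eef_rot: [[0.131, 0.991, 0.016], [0.991, -0.131, 0.001], [0.003, 0.015, -1.0]]
wrist_force: [-0.6, 0.5, 0.4]
opening: 30.4
```

```bash
python3 plan.py 447 -32 130 -1 4 0.4
```

```text
0.2, -0, -1.6, 3.27, -1.62, -1.52, 0.4,
0.2, -0, -1.6, 3.31, -1.53, -1.52, 0.4,
0.2, -0, -1.6, 3.35, -1.44, -1.51, 0.4,
0.2, -0, -1.6, 3.39, -1.35, -1.51, 0.4
```

Emit:
drive_tool:
  series: [0, 0, 0, 0, 0, -1.5, 0.4, 0, 0, 0, 0, 0, -4.5, 0.4, 0.2, 0, -1.6, 3.3, -1.6, 0, 0.4, 0.2, 0, -1.6, 3.3, -1.5, 0, 0.4, 0.2, 0, -1.6, 3.35, -1.45, 0, 0.4, 0.2, 0, -1.6, 3.4, -1.35, 0, 0.4, 0, 0, 0, 0, 0, 0, 0.4, 0, 0, 0, 0, 0, 0, 0.4]

```text
t: 6.88
position: [453.8, -31.4, 143.4]
eef_rot: [[0.019, 0.999, 0.026], [1.0, -0.019, -0.006], [-0.005, 0.026, -1.0]]
wrist_force: [0.3, -0.7, -0.4]
opening: 56.3
```

```bash
python3 plan.py 447 -32 67 -1 4 0.3;  python3 -c "
from h import *
cam('wrist','pics/e.png')"
```

```text
0.4, 0.1, -0, -0.01, -0.22, 1.9, 0.3,
0.4, 0.1, -0, -0.01, -0.21, 1.91, 0.3,
0.4, 0.1, -0, -0.01, -0.19, 1.91, 0.3,
0.4, 0.1, -0, -0.02, -0.18, 1.91, 0.3
```

View pics/e.png

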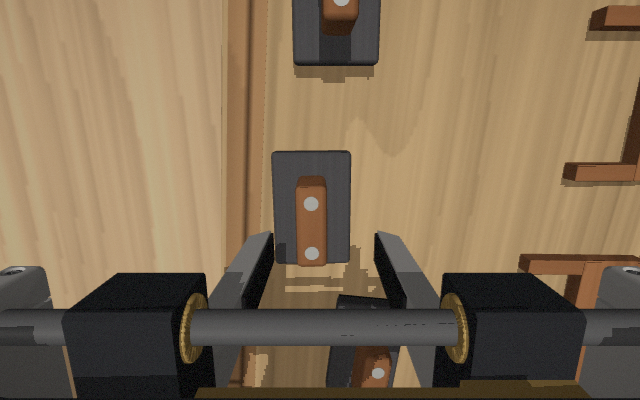

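Weight 2 is ahead, with studs at (311,203) and (312,253). Weight 1 is below right, and weight 3 is at the top, about (340,0).

```bash
python3 - <<'E'
from st import *
show("w2",86,[(312,253),(311,203)])
show("p2",40,[(276,263),(273,152),(350,152),(350,262)])
show("p3",40,[(295,63),(378,66)])
show("bay2 rail outer/inner tip",36,[(566,163),(567,178)])
show("bay1 rail",36,[(521,256),(522,272)])
s=bot.get_state();print(s["position"],s["eef_rot"][:,2])
E
```

```text
w2 [[446.0, -53.0], [447.0, -17.0]] [89.4] [36.] mid [446.4 -35.3]
p2 [[414.0, -81.0], [417.0, 13.0], [478.0, 12.0], [478.0, -82.0]] [ 88.3  -1.3 -90. ] [94. 61. 94.] mid [446.7 -34.6]
p3 [[437.0, 78.0], [499.0, 75.0]] [-2.9] [62.] mid [467.8  76.3]
bay2 rail outer/inner tip [[655.0, -2.0], [658.0, -14.0]] [-77.2] [13.] mid [656.9  -8. ]
bay1 rail [[628.0, -83.0], [631.0, -98.0]] [-79.5] [16.] mid [629.9 -90.6]
[453.57640305 -31.68384652 142.93302305] [ 0.02496106 -0.00543043 -0.99967367]
```

Emit:
drive_tool:
  series: [0.5, 0.1, 0, -0.1, -0.25, 1.9, 0.3, 0.5, 0.1, 0, -0.1, -0.2, 1.9, 0.3, 0.4, 0.1, 0, -0.1, -0.2, 1.9, 0.3, 0, 0, 0, 0, -0.1, 1.9, 0.3, 0, 0, 0, 0, 0, 0, 0.3, 0, 0, 0, 0, 0, 0, 0.4]

```text
t: 7.72
position: [444.2, -36.7, 58.3]
eef_rot: [[0.024, 1.0, -0.008], [1.0, -0.024, 0.003], [0.003, -0.009, -1.0]]
wrist_force: [0.7, -0.2, -0.2]
opening: 59.3
```

```bash
python3 plan.py 446.5 -35 67 -1 3 0.3
```

```text
-0.2, -0.1, -0.1, 0.06, 0.07, -0.29, 0.3,
-0.2, -0.1, -0.1, 0.06, 0.07, -0.29, 0.3,
-0.2, -0.1, -0.1, 0.06, 0.07, -0.29, 0.3
```

Emit:
drive_tool:
  series: [-0.2, 0, 0, 0.1, 0.1, -0.3, 0.3, -0.2, 0, 0, 0.1, 0.1, -0.3, 0.5, -0.1, 0, 0, 0, 0, -0.2, 0.65, 0, 0, 0, 0, 0, 0, 0.75, 0, 0, 0, 0, 0, 0, 0.9, 0, 0, 0, 0, 0, 0, 0.9]
  squeeze: 10

```text
t: 8.48
position: [446.9, -35.0, 68.8]
eef_rot: [[0.023, 1.0, 0.002], [1.0, -0.023, 0.002], [0.002, 0.001, -1.0]]
wrist_force: [-5.3, 0.0, 5.3]
opening: 22.2
```

Emit:
drive_tool:
  series: [-0.1, 0, 0, 0, 0.3, -0.01, 0.9, -0.1, 0, 0, 0, 0.3, -0.01, 0.9, -0.1, 0, 0, 0, 0.3, -0.01, 0.9, -0.1, 0, 0, 0, 0.3, -0.01, 0.9]

```text
t: 8.98
position: [448.2, -34.9, 69.4]
eef_rot: [[0.018, 0.999, -0.026], [1.0, -0.018, 0.002], [0.002, -0.026, -1.0]]
wrist_force: [-13.0, 0.4, 14.4]
opening: 21.9
```

Emit:
drive_tool:
  series: [-0.1, 0, 0, 0, 0.3, -0.01, 0.9]

```text
t: 9.1
position: [448.5, -34.9, 69.6]
eef_rot: [[0.017, 0.999, -0.033], [1.0, -0.017, 0.003], [0.002, -0.033, -0.999]]
wrist_force: [-12.5, -0.1, 14.4]
opening: 22.1
```

Emit:
drive_tool:
  series: [-0.1, 0, 0, 0, 0.3, -0.01, 0.9]

```text
t: 9.22
position: [448.9, -34.9, 69.7]
eef_rot: [[0.016, 0.999, -0.04], [1.0, -0.016, 0.003], [0.002, -0.04, -0.999]]
wrist_force: [-13.2, -0.9, 14.0]
opening: 22.1
```

Emit:
drive_tool:
  series: [-0.1, 0, 0, 0, 0.3, -0.01, 0.9]

```text
t: 9.35
position: [449.2, -34.9, 70.0]
eef_rot: [[0.015, 0.999, -0.047], [1.0, -0.015, 0.003], [0.002, -0.047, -0.999]]
wrist_force: [-13.9, -0.0, 13.2]
opening: 22.2
```

Emit:
drive_tool:
  series: [0, 0, 0, 0, 0, 0, 0.75, 0, 0, 0, 0, 0, 0, 0.65, -0.9, 0, 0, 0, 0, 0, 0.65, -0.9, 0, 0, 0, 0, 0, 0.65, -0.9, 0, 0, 0, 0, 0.1, 0.65, 0, 0, 0, 0, 0, 0, 0.65]

```text
t: 10.1
position: [449.1, -34.8, 68.5]
eef_rot: [[0.015, 1.0, 0.004], [1.0, -0.015, 0.002], [0.002, 0.004, -1.0]]
wrist_force: [-0.4, -0.3, 1.2]
opening: 32.9
```

```bash
python3 - <<'E'
from st import *
cv2.imwrite("pics/f.png",c["frame"][:,:,::-1])
s=bot.get_state();print(s["position"],s["eef_rot"][:,2],s["wrist_force"])
E
```

```text
[449.27278346 -34.89140818  68.60024441] [ 0.004142    0.00233511 -0.9999887 ] [ 0.01066993 -0.07352133  0.61261491]
```

Emit:
drive_tool:
  series: [0, 0, 0, 0, 0, 0.4, 0.65, 0, 0, 0, 0, 0, 0.5, 0.65, 0, 0, 0, 0, 0, 0, 0.65, 0, 0, 0, 0, 0, 0, 0.75, 0, 0, 0, 0, 0, 0, 0.9, 0, 0, 0, 0, 0, 0, 0.9]
  squeeze: 40

```text
t: 10.9
position: [447.2, -34.7, 58.4]
eef_rot: [[0.015, 1.0, -0.002], [1.0, -0.015, 0.003], [0.003, -0.002, -1.0]]
wrist_force: [0.6, 0.0, -1.3]
opening: 21.6
```

Emit:
drive_tool:
  series: [-0.3, 0, 0, 0, 0.1, -0.02, 0.9, -0.3, 0, 0, 0, 0.2, -0.04, 0.9]

```text
t: 11.15
position: [447.4, -34.7, 58.4]
eef_rot: [[0.014, 1.0, 0.0], [1.0, -0.014, 0.003], [0.003, 0.0, -1.0]]
wrist_force: [-8.4, -1.6, 5.2]
opening: 21.4
```

Emit:
drive_tool:
  series: [-0.4, 0, 0, 0, 0.25, -0.06, 0.9]

```text
t: 11.28
position: [447.8, -34.6, 58.4]
eef_rot: [[0.013, 1.0, 0.001], [1.0, -0.013, 0.003], [0.003, 0.001, -1.0]]
wrist_force: [-6.4, -2.0, 4.0]
opening: 22.0
```

Emit:
drive_tool:
  series: [-0.4, 0, 0, 0, 0.3, -0.1, 0.9, -0.4, 0, 0, 0, 0.3, -0.1, 0.9]

```text
t: 11.52
position: [449.0, -34.3, 58.4]
eef_rot: [[0.011, 1.0, 0.002], [1.0, -0.011, 0.004], [0.004, 0.002, -1.0]]
wrist_force: [-5.9, -2.3, 2.9]
opening: 22.0
```

Emit:
drive_tool:
  series: [-0.4, 0, 0, 0, 0.3, -0.1, 0.9]

```text
t: 11.65
position: [449.4, -34.1, 58.4]
eef_rot: [[0.009, 1.0, 0.002], [1.0, -0.009, 0.004], [0.004, 0.002, -1.0]]
wrist_force: [-6.1, -1.3, 2.5]
opening: 21.8
```

Emit:
drive_tool:
  series: [-0.4, 0, 0, 0, 0.3, -0.1, 0.9]

```text
t: 11.78
position: [449.9, -34.0, 58.4]
eef_rot: [[0.008, 1.0, 0.002], [1.0, -0.008, 0.004], [0.004, 0.002, -1.0]]
wrist_force: [-6.5, -1.4, 2.4]
opening: 21.6
```

Emit:
drive_tool:
  series: [0, 0, 0, 0, 0, 0, 0.75, 0, 0, 0, 0, 0, 0, 0.6, 0, 0, 0, 0, 0, -2, 0.4, 0, 0, 0, 0, 0, -5, 0.4, 0, 0, 0, 3.6, 0.4, 0, 0.4, 0, 0, 1, 3.6, 0.4, 0, 0.4, 0, 0, 1, 3.6, 0.5, 0, 0.4, 0, 0, 0, 3.6, 0.5, 0, 0.4, 0, 0, 0, 0, 0, 0, 0.4, 0, 0, 0, 0, 0, 0, 0.4]
  squeeze: 10

```text
t: 13.02
position: [476.8, 112.9, 135.1]
eef_rot: [[0.047, 0.999, 0.018], [0.999, -0.047, 0.005], [0.006, 0.017, -1.0]]
wrist_force: [0.8, -0.6, -0.5]
opening: 56.1
```

```bash
python3 plan.py 470 124 62 -3.5 4 0.3;  python3 -c "
from h import *
cam('wrist','pics/g.png')"
```

```text
0.2, -0.1, 0.2, 0.26, -0.21, 1.83, 0.3,
0.2, -0.1, 0.2, 0.26, -0.21, 1.83, 0.3,
0.2, -0.1, 0.2, 0.26, -0.2, 1.83, 0.3,
0.2, -0.1, 0.2, 0.26, -0.19, 1.83, 0.3
```

View pics/g.png

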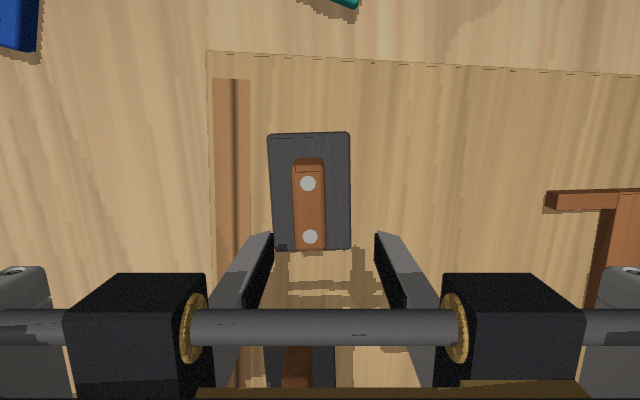

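Weight 3 is ahead, with studs at (307,183) and (310,236). The left-hand rail tip of bay two is at (547,198).

```bash
python3 - <<'E'
from st import *
show("w3",86,[(310,236),(307.5,183)])
show("p3",40,[(275,250),(268,135),(349,133),(350,248)])
show("bay2 rail",36,[(547,192),(547,209)])
s=bot.get_state();print(s["position"],s["eef_rot"][:,2])
E
```

```text
w3 [[468.0, 107.0], [468.0, 143.0]] [89.3] [36.] mid [468.1 125.3]
p3 [[437.0, 81.0], [439.0, 173.0], [500.0, 172.0], [498.0, 79.0]] [ 88.5  -1.4 -91.2] [92. 61. 93.] mid [468.4 126. ]
bay2 rail [[659.0, 117.0], [660.0, 103.0]] [-83.7] [14.] mid [659.6 109.7]
[476.72723342 112.50755078 135.06713585] [ 0.01747622  0.00476814 -0.99983591]
```

Emit:
drive_tool:
  series: [0.3, 0, -0.3, 0.35, -0.25, 1.6, 0.35, 0.3, 0, -0.3, 0.3, -0.25, 1.7, 0.35, 0.3, 0, -0.3, 0.3, -0.2, 1.7, 0.35, 0, 0, 0, 0.2, -0.1, 1.5, 0.35, 0, 0, 0, 0, 0, 0, 0.35, 0, 0, 0, 0, 0, 0, 0.4]

```text
t: 13.88
position: [467.8, 123.8, 63.6]
eef_rot: [[0.034, 0.999, -0.003], [0.999, -0.034, 0.005], [0.005, -0.003, -1.0]]
wrist_force: [0.3, 0.4, 0.4]
opening: 56.6
```

```bash
python3 plan.py 468 125.5 62 -1.5 3 0.3
```

```text
-0.1, -0.1, -0.1, 0.06, 0, 0.06, 0.3,
-0.1, -0.1, -0.1, 0.06, 0, 0.06, 0.3,
-0.1, -0.1, -0.1, 0.06, 0, 0.06, 0.3
```

Emit:
drive_tool:
  series: [0, 0, 0, 0.1, 0, 0, 0.5, 0, 0, 0, 0.1, 0, 0, 0.65, 0, 0, 0, 0, 0, 0, 0.75, 0, 0, 0, 0, 0, 0, 0.9, 0, 0, 0, 0, 0, 0, 0.9, 0, 0, 0, 0, 0, 0, 0.9]
  squeeze: 25

```text
t: 14.62
position: [469.1, 125.9, 65.3]
eef_rot: [[0.034, 0.999, 0.0], [0.999, -0.034, 0.005], [0.005, 0.0, -1.0]]
wrist_force: [0.4, 0.1, -0.2]
opening: 21.8
```

Emit:
drive_tool:
  series: [-0.1, 0, 0, 0, 0.3, -0.03, 0.9, -0.1, 0, 0, 0, 0.3, -0.03, 0.9, -0.1, 0, 0, 0, 0.3, -0.03, 0.9]

```text
t: 15.0
position: [476.7, 125.7, 65.3]
eef_rot: [[0.034, 0.999, 0.001], [0.999, -0.034, 0.005], [0.005, 0.001, -1.0]]
wrist_force: [-3.0, 0.1, -0.5]
opening: 22.1
```

Emit:
drive_tool:
  series: [-0.1, 0, 0, 0, 0.3, -0.03, 0.9]

```text
t: 15.12
position: [479.5, 125.6, 65.4]
eef_rot: [[0.034, 0.999, 0.002], [0.999, -0.034, 0.005], [0.005, 0.002, -1.0]]
wrist_force: [-2.2, -0.5, -0.8]
opening: 22.1
```

Emit:
drive_tool:
  series: [-0.1, 0, 0, 0, 0.3, -0.03, 0.9]

```text
t: 15.25
position: [482.3, 125.4, 65.3]
eef_rot: [[0.034, 0.999, 0.003], [0.999, -0.034, 0.005], [0.005, 0.002, -1.0]]
wrist_force: [-1.8, 0.4, -1.3]
opening: 22.3
```

Emit:
drive_tool:
  series: [0, 0, 0, 0, 0.3, 0, 0.9]

```text
t: 15.38
position: [485.4, 125.3, 65.3]
eef_rot: [[0.034, 0.999, 0.002], [0.999, -0.034, 0.005], [0.005, 0.002, -1.0]]
wrist_force: [-1.7, 0.3, 0.4]
opening: 22.1
```

Emit:
drive_tool:
  series: [0, 0, 0, 0, 0.1, 0, 0.9, 0, 0, 0, 0, 0.1, 0, 0.9, 0, 0, 0, 0, 0.1, 0, 0.9]

```text
t: 15.75
position: [488.6, 125.2, 65.3]
eef_rot: [[0.034, 0.999, 0.002], [0.999, -0.034, 0.005], [0.005, 0.002, -1.0]]
wrist_force: [-2.1, -0.6, -0.6]
opening: 22.0
```

Emit:
drive_tool:
  series: [0, 0, 0, 0, 0.1, 0, 0.9]

```text
t: 15.88
position: [489.7, 125.2, 65.3]
eef_rot: [[0.034, 0.999, 0.002], [0.999, -0.034, 0.005], [0.005, 0.002, -1.0]]
wrist_force: [-2.1, 0.2, -0.5]
opening: 21.6
```

Emit:
drive_tool:
  series: [0, 0, 0, 0, 0.1, 0, 0.9]

```text
t: 16.0
position: [490.7, 125.2, 65.3]
eef_rot: [[0.034, 0.999, 0.002], [0.999, -0.034, 0.005], [0.005, 0.002, -1.0]]
wrist_force: [-2.2, -0.6, -0.2]
opening: 21.8
```

Emit:
drive_tool:
  series: [0, 0, 0, 0, 0.6, 0, 0.9, 0, 0, 0, 0, 0.6, 0, 0.9, 0, 0, 0, 0, 0.6, 0, 0.9]

```text
t: 16.38
position: [509.8, 124.5, 65.3]
eef_rot: [[0.034, 0.999, 0.002], [0.999, -0.034, 0.005], [0.005, 0.002, -1.0]]
wrist_force: [-2.6, 0.5, -1.0]
opening: 22.1
```

Emit:
drive_tool:
  series: [0, 0, 0, 0, 0.6, 0, 0.9]

```text
t: 16.5
position: [516.4, 124.3, 65.3]
eef_rot: [[0.034, 0.999, 0.002], [0.999, -0.034, 0.005], [0.005, 0.002, -1.0]]
wrist_force: [-1.3, 0.9, -0.2]
opening: 21.7
```

Emit:
drive_tool:
  series: [0, 0, 0, 0, 0, 0, 0.72, 0, 0, 0, 0, 0, 0, 0.68, 0, 0, 0, 0, 0, 0, 0.68]

```text
t: 16.88
position: [519.5, 124.1, 66.7]
eef_rot: [[0.034, 0.999, 0.009], [0.999, -0.034, 0.005], [0.005, 0.009, -1.0]]
wrist_force: [-1.2, -0.3, -0.4]
opening: 30.3
```

Emit:
drive_tool:
  series: [0, 0, 0, 0, 0.15, 0, 0.68, 0, 0, 0, 0, 0.15, 0, 0.68, 0, 0, 0, 0, 0.15, 0, 0.68, 0, 0, 0, 0, 0.15, 0, 0.68, 0, 0, 0, 0, 0.15, 0, 0.68, 0, 0, 0, 0, 0.15, 0, 0.68, 0, 0, 0, 0, 0.15, 0, 0.68]

```text
t: 17.75
position: [529.0, 123.9, 66.7]
eef_rot: [[0.034, 0.999, 0.005], [0.999, -0.034, 0.005], [0.005, 0.005, -1.0]]
wrist_force: [-2.8, 1.2, 2.6]
opening: 30.7
```

Emit:
drive_tool:
  series: [0, 0, 0, 0, 0.15, 0, 0.68]

```text
t: 17.88
position: [530.6, 123.9, 66.7]
eef_rot: [[0.034, 0.999, 0.005], [0.999, -0.034, 0.005], [0.005, 0.005, -1.0]]
wrist_force: [-2.2, -0.4, 2.3]
opening: 30.2
```

Emit:
drive_tool:
  series: [0, 0, 0, 0, 0.15, 0, 0.68]

```text
t: 18.0
position: [532.3, 123.8, 66.8]
eef_rot: [[0.034, 0.999, 0.005], [0.999, -0.034, 0.005], [0.005, 0.005, -1.0]]
wrist_force: [-2.3, -0.7, 2.9]
opening: 29.9
```

Emit:
drive_tool:
  series: [0, 0, 0, 0, 0.15, 0, 0.68]

```text
t: 18.12
position: [533.9, 123.7, 66.8]
eef_rot: [[0.034, 0.999, 0.005], [0.999, -0.034, 0.005], [0.005, 0.005, -1.0]]
wrist_force: [-2.2, 0.4, 2.2]
opening: 29.8
```

Emit:
drive_tool:
  series: [0, 0, 0, 0, 0.15, 0, 0.68]

```text
t: 18.25
position: [535.5, 123.7, 66.7]
eef_rot: [[0.034, 0.999, 0.005], [0.999, -0.034, 0.005], [0.005, 0.005, -1.0]]
wrist_force: [-2.9, 0.5, 2.4]
opening: 30.5
```

Emit:
drive_tool:
  series: [0, 0, 0, 0, -0.2, 0, 0.55, 0, 0, 0, 0, 0, -3, 0.5, 0, 0, 0, 0, 0, -4, 0.5, 0, 0, 0, 0, 0, 0, 0.5, 0, 0, 0, 0, 0, 0, 0.5]

```text
t: 18.88
position: [534.1, 123.1, 137.3]
eef_rot: [[0.034, 0.999, 0.01], [0.999, -0.034, 0.005], [0.005, 0.009, -1.0]]
wrist_force: [-0.2, 0.7, -0.3]
opening: 47.4
```

Emit:
drive_tool:
  series: [0, 0, 0, 0, 0.3, 0, 0.5, 0, 0, 0, 0, 0.3, 0, 0.5, 0, 0, 0, 0, 0.3, 0, 0.5]

```text
t: 19.25
position: [542.1, 122.6, 134.2]
eef_rot: [[0.034, 0.999, 0.005], [0.999, -0.034, 0.005], [0.005, 0.005, -1.0]]
wrist_force: [0.1, 0.4, -0.4]
opening: 46.9
```

Emit:
drive_tool:
  series: [0, 0, 0, 0, 0.3, 0, 0.5]

```text
t: 19.38
position: [545.1, 122.5, 133.8]
eef_rot: [[0.034, 0.999, 0.004], [0.999, -0.034, 0.005], [0.005, 0.004, -1.0]]
wrist_force: [-0.3, 0.5, 0.0]
opening: 47.0
```

```bash
python3 plan.py 493 -175 140 -7.5 7 0.4
```

```text
0, -0, 0.8, -4.27, -0.6, -0.11, 0.4,
0, -0, 0.8, -4.28, -0.54, -0.11, 0.4,
0, -0, 0.8, -4.29, -0.48, -0.1, 0.4,
0, -0, 0.8, -4.29, -0.42, -0.1, 0.4,
0, -0, 0.8, -4.3, -0.36, -0.1, 0.4,
0, -0, 0.8, -4.3, -0.3, -0.09, 0.4,
0, -0, 0.8, -4.31, -0.24, -0.09, 0.4
```

Emit:
drive_tool:
  series: [0, 0, 0.8, -4.25, -0.6, -0.1, 0.4, 0, 0, 0.8, -4.3, -0.55, -0.1, 0.4, 0, 0, 0.8, -4.3, -0.5, -0.1, 0.4, 0, 0, 0.8, -4.3, -0.4, -0.1, 0.4, 0, 0, 0.8, -4.3, -0.35, -0.1, 0.4, 0, 0, 0.8, -4.3, -0.3, -0.1, 0.4, 0, 0, 0.8, -4.3, -0.25, -0.1, 0.4, 0, 0, 0, 0, 0, 0, 0.4, 0, 0, 0, 0, 0, 0, 0.4]

```text
t: 20.5
position: [492.9, -184.1, 139.4]
eef_rot: [[0.133, 0.991, 0.006], [0.991, -0.133, 0.004], [0.005, 0.006, -1.0]]
wrist_force: [-0.0, 0.1, -0.4]
opening: 56.8
```

```bash
python3 plan.py 493 -168 68 -7.5 4 0.3;  python3 -c "
from h import *
cam('wrist','pics/i.png')"
```

```text
0.1, -0.1, -0, 0.39, -0.06, 1.79, 0.3,
0.1, -0.1, -0, 0.39, -0.06, 1.79, 0.3,
0.1, -0.1, -0, 0.39, -0.06, 1.79, 0.3,
0.1, -0.1, -0, 0.4, -0.05, 1.79, 0.3
```

View pics/i.png

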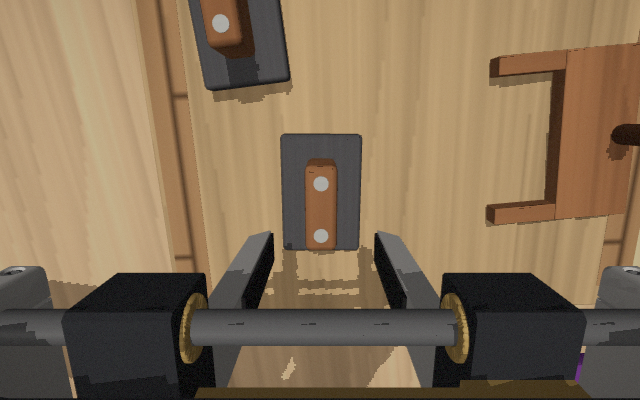

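Weight 1 has studs at (321,184) and (321,236). Bay one shows rail tips at (491,58–76) and (487,206–224), and the stop face edge from (566,55) to (556,203).

```bash
python3 - <<'E'
from st import *
show("w1",86,[(321,236),(321,184)])
show("p1",40,[(281,249),(281,135),(361,135),(359,249)])
show("railL tip out/in",36,[(490,58),(490,76)])
show("railR tip in/out",36,[(487,207),(486,224)])
show("railL outer edge",36,[(490,58),(566,50)])
show("railR outer edge",36,[(486,224),(640,212)])
show("stop face",36,[(565,70),(556,202)])
s=bot.get_state();print(s["position"],s["eef_rot"][:,2])
E
```

```text
w1 [[490.0, -191.0], [495.0, -155.0]] [82.2] [36.] mid [ 492.7 -173.3]
p1 [[453.0, -214.0], [469.0, -122.0], [529.0, -130.0], [518.0, -223.0]] [ 80.6  -7.7 -97.2] [93. 61. 93.] mid [ 492.3 -172.3]
railL tip out/in [[631.0, -88.0], [630.0, -100.0]] [-91.] [13.] mid [630.6 -93.9]
railR tip in/out [[626.0, -202.0], [625.0, -217.0]] [-94.3] [15.] mid [ 625.8 -209.5]
railL outer edge [[631.0, -88.0], [687.0, -90.0]] [-2.] [56.] mid [658.6 -88.6]
railR outer edge [[625.0, -217.0], [752.0, -224.0]] [-3.1] [127.] mid [ 688.6 -220.2]
stop face [[686.0, -103.0], [683.0, -206.0]] [-92.1] [102.] mid [ 684.4 -154.5]
[ 493.11917562 -183.62196255  139.49434929] [ 0.00635062  0.00401508 -0.99997177]
```

Emit:
drive_tool:
  series: [0.1, 0, 0, 0.4, 0, 1.7, 0.4, 0.1, 0, 0, 0.4, 0, 1.7, 0.4, 0.1, 0, 0, 0.4, 0, 1.7, 0.4, 0, 0, 0, 0.3, 0, 1.6, 0.4, 0, 0, 0, 0, 0, 0, 0.4, 0, 0, 0, 0, 0, 0, 0.4]

```text
t: 21.35
position: [494.6, -163.9, 65.8]
eef_rot: [[0.128, 0.992, -0.003], [0.992, -0.128, 0.007], [0.007, -0.004, -1.0]]
wrist_force: [-0.1, -0.3, -0.8]
opening: 56.8
```

Emit:
drive_tool:
  series: [0.1, 0, 0, -0.45, 0, 0, 0.5, 0, 0, 0, -0.45, 0, 0, 0.6, 0, 0, 0, 0, 0, 0, 0.68, 0, 0, 0, 0, 0, 0, 0.68]

```text
t: 21.85
position: [494.6, -174.9, 67.7]
eef_rot: [[0.129, 0.992, -0.001], [0.992, -0.129, 0.005], [0.005, -0.002, -1.0]]
wrist_force: [0.6, 0.5, -0.1]
opening: 30.3
```

Emit:
drive_tool:
  series: [0, 0, 0, 0, 0.15, 0, 0.68, 0, 0, 0, 0, 0.15, 0, 0.68, 0, 0, 0, 0, 0.15, 0, 0.68, 0, 0, 0, 0, 0.15, 0, 0.68, 0, 0, 0, 0, 0.15, 0, 0.68, 0, 0, 0, 0, 0.15, 0, 0.68, 0, 0, 0, 0, 0.15, 0, 0.68]

```text
t: 22.72
position: [502.3, -175.6, 67.5]
eef_rot: [[0.127, 0.992, -0.011], [0.992, -0.127, 0.007], [0.006, -0.012, -1.0]]
wrist_force: [-5.9, 0.3, 4.4]
opening: 29.7
```

Emit:
drive_tool:
  series: [0, 0, 0, 0, 0.15, 0, 0.68]

```text
t: 22.85
position: [503.6, -175.6, 67.6]
eef_rot: [[0.127, 0.992, -0.012], [0.992, -0.127, 0.008], [0.006, -0.013, -1.0]]
wrist_force: [-4.8, 0.3, 4.5]
opening: 30.5
```

Emit:
drive_tool:
  series: [0, 0, 0, 0, 0.15, 0, 0.68]

```text
t: 22.98
position: [504.8, -175.7, 67.5]
eef_rot: [[0.127, 0.992, -0.013], [0.992, -0.127, 0.008], [0.006, -0.014, -1.0]]
wrist_force: [-4.6, 0.1, 4.5]
opening: 30.1
```

Emit:
drive_tool:
  series: [0, 0, 0, 0, 0.15, 0, 0.68]

```text
t: 23.1
position: [505.9, -175.7, 67.5]
eef_rot: [[0.126, 0.992, -0.015], [0.992, -0.126, 0.008], [0.006, -0.016, -1.0]]
wrist_force: [-5.5, 1.2, 4.3]
opening: 30.2
```

Emit:
drive_tool:
  series: [-0.4, 0, 0, 0, -0.2, 0, 0.68, -0.4, 0, 0, 0, -0.2, 0.2, 0.75, 0, 0, 0, 0, 0, 0.2, 0.9, 0, 0, 0, 0, 0, 0, 0.9, 0, 0, 0, 0, 0, 0, 0.9]
  squeeze: 25

```text
t: 23.72
position: [502.6, -175.1, 64.5]
eef_rot: [[0.126, 0.992, 0.002], [0.992, -0.126, 0.006], [0.006, 0.001, -1.0]]
wrist_force: [-0.0, -0.2, 1.2]
opening: 21.8
```

Emit:
drive_tool:
  series: [0.1, 0, 0, 0, -0.3, 0, 0.9, 0.1, 0, 0, 0, -0.5, 0, 0.9, 0.1, 0, 0, 0, -0.6, 0, 0.9, 0.1, 0, 0, 0, -0.6, 0, 0.9, 0.1, 0, 0, 0, -0.6, 0, 0.9]

```text
t: 24.35
position: [477.3, -172.1, 64.6]
eef_rot: [[0.127, 0.992, -0.001], [0.992, -0.127, 0.006], [0.006, -0.002, -1.0]]
wrist_force: [2.7, -0.5, -2.9]
opening: 21.7
```

Emit:
drive_tool:
  series: [0.1, 0, 0, 0, -0.6, 0, 0.9]

```text
t: 24.48
position: [471.0, -171.3, 64.6]
eef_rot: [[0.127, 0.992, -0.002], [0.992, -0.127, 0.006], [0.006, -0.003, -1.0]]
wrist_force: [2.6, -0.9, -2.2]
opening: 21.7
```

Emit:
drive_tool:
  series: [0.1, 0, 0, 0, -0.6, 0, 0.9]

```text
t: 24.6
position: [464.6, -170.4, 64.6]
eef_rot: [[0.127, 0.992, -0.004], [0.992, -0.127, 0.006], [0.006, -0.005, -1.0]]
wrist_force: [2.8, -0.1, -1.1]
opening: 21.9
```

Emit:
drive_tool:
  series: [0, 0, 0, 0, -0.6, 0, 0.9, 0, 0, 0, 0, -0.6, 0, 0.9, 0, 0, 0, 0, -0.4, 0, 0.9, 0, 0, 0, 0, 0, 0, 0.75, 0, 0, 0, 0, 0, 0, 0.6, 0, 0, 0, 0, 0, -2, 0.5, 0, 0, 0, 0, 0, -5, 0.5, 0, 0, 0, 0, 0, 0, 0.5]

```text
t: 25.6
position: [445.4, -167.9, 135.6]
eef_rot: [[0.127, 0.992, -0.012], [0.992, -0.126, 0.009], [0.008, -0.013, -1.0]]
wrist_force: [0.4, 0.3, -0.2]
opening: 47.2
```

```bash
python3 plan.py 537 114 135 -2 9 0.4
```

```text
-0.1, -0.1, -0.6, 3.24, 0.61, 0.02, 0.4,
-0.1, -0.1, -0.6, 3.23, 0.65, 0.02, 0.4,
-0.1, -0.1, -0.6, 3.22, 0.68, 0.02, 0.4,
-0.1, -0.1, -0.6, 3.22, 0.71, 0.02, 0.4,
-0.1, -0.1, -0.6, 3.21, 0.74, 0.01, 0.4,
-0.1, -0.1, -0.6, 3.2, 0.78, 0.01, 0.4,
-0.1, -0.1, -0.6, 3.19, 0.81, 0.01, 0.4,
-0.1, -0.1, -0.6, 3.18, 0.84, 0.01, 0.4,
-0.1, -0.1, -0.6, 3.18, 0.88, 0.01, 0.4
```

Emit:
drive_tool:
  series: [-0.1, -0.1, -0.6, 3.2, 0.6, 0, 0.4, -0.1, -0.1, -0.6, 3.2, 0.65, 0, 0.4, -0.1, -0.1, -0.6, 3.2, 0.7, 0, 0.4, -0.1, -0.1, -0.6, 3.2, 0.7, 0, 0.4, -0.1, 0, -0.6, 3.2, 0.75, 0, 0.4, -0.1, 0, -0.6, 3.2, 0.8, 0, 0.4, 0, 0, -0.6, 3.2, 0.8, 0, 0.4, 0, 0, -0.6, 3.2, 0.85, 0, 0.4, 0, 0, -0.5, 3.0, 0.9, 0, 0.4, 0, 0, 0, 0, 0, 0, 0.4]

```text
t: 26.85
position: [531.6, 120.7, 124.6]
eef_rot: [[0.031, 0.999, -0.025], [1.0, -0.031, 0.002], [0.001, -0.025, -1.0]]
wrist_force: [0.8, -0.9, 0.3]
opening: 56.5
```

```bash
python3 plan.py 539.5 124.5 64 -2 4 0.4; python3 - <<'E'
from st import *
hsv=cv2.cvtColor(c["frame"],cv2.COLOR_RGB2HSV)
m=((hsv[:,:,1]<40)&(hsv[:,:,2]>170)).astype(np.uint8)
n,l,s,ce=cv2.connectedComponentsWithStats(m)
for i in range(1,n):
    if 60<s[i,4]<600: print(ce[i].round(1),s[i,4],ray(c,*ce[i],86).round(1))
E
```

```text
-0.4, -0, 0.1, 0.1, 0.23, 1.51, 0.4,
-0.4, -0, 0.1, 0.1, 0.22, 1.51, 0.4,
-0.4, -0, 0.1, 0.1, 0.21, 1.51, 0.4,
-0.4, -0, 0.1, 0.1, 0.2, 1.51, 0.4
```

Emit:
drive_tool:
  series: [-0.4, 0, 0, 0.1, 0.25, 1.5, 0.4, -0.4, 0, 0, 0.1, 0.25, 1.5, 0.4, -0.4, 0, 0, 0.1, 0.2, 1.5, 0.4, -0.2, 0, 0, 0, 0.1, 1.3, 0.4, 0, 0, 0, 0, 0, 0, 0.5, 0, 0, 0, 0, 0, 0, 0.6]

```text
t: 27.65
position: [536.1, 118.9, 59.4]
eef_rot: [[0.038, 0.999, -0.006], [0.999, -0.038, -0.0], [-0.0, -0.006, -1.0]]
wrist_force: [-0.3, -0.3, -0.8]
opening: 40.5
```

```bash
python3 plan.py 539.5 124.5 64 -2 2 0.4
```

```text
-0.2, 0, -0.1, 0.29, 0.16, -0.23, 0.4,
-0.2, 0, -0.1, 0.29, 0.16, -0.23, 0.4
```

Emit:
drive_tool:
  series: [-0.3, 0, 0, 0.3, 0.15, -0.3, 0.6, 0, 0, 0, 0.2, 0.15, -0.2, 0.7, 0, 0, 0, 0, 0, 0, 0.8, 0, 0, 0, 0, 0, 0, 0.9, 0, 0, 0, 0, 0, 0, 0.9]
  squeeze: 25

```text
t: 28.28
position: [539.2, 124.2, 65.5]
eef_rot: [[0.037, 0.999, -0.0], [0.999, -0.037, -0.001], [-0.001, -0.0, -1.0]]
wrist_force: [-1.0, -0.5, -0.7]
opening: 21.7
```

Emit:
drive_tool:
  series: [0, 0, 0, -0.6, 0.1, 0, 0.9, 0, 0, 0, -1.2, 0.15, 0, 0.9, 0, 0, 0, -1.8, 0.2, 0, 0.9, 0, 0, 0, -2, 0.2, 0, 0.9, 0, 0, 0, -2, 0.2, 0, 0.9, 0, 0, 0, -2, 0.2, 0, 0.9]

```text
t: 29.02
position: [546.5, 21.9, 65.4]
eef_rot: [[0.037, 0.999, 0.0], [0.999, -0.037, -0.0], [-0.0, 0.0, -1.0]]
wrist_force: [-0.0, 2.5, -0.9]
opening: 22.1
```

```bash
python3 plan.py 560 -153 65 -2.5 8 0.9
```

```text
0, 0, 0, -2.18, 0.25, 0.01, 0.9,
0, 0, 0, -2.18, 0.25, 0.01, 0.9,
0, 0, 0, -2.18, 0.25, 0.01, 0.9,
0, 0, 0, -2.18, 0.25, 0.01, 0.9,
0, 0, 0, -2.18, 0.26, 0.01, 0.9,
0, 0, 0, -2.18, 0.26, 0.01, 0.9,
0, 0, 0, -2.18, 0.26, 0.01, 0.9,
0, 0, 0, -2.18, 0.26, 0.01, 0.9
```

Emit:
drive_tool:
  series: [0, 0, 0, -2, 0.2, 0, 0.9, 0, 0, 0, -2.1, 0.25, 0, 0.9, 0, 0, 0, -2.1, 0.25, 0, 0.9, 0, 0, 0, -2.1, 0.25, 0, 0.9]

```text
t: 29.52
position: [552.0, -69.0, 65.4]
eef_rot: [[0.041, 0.999, -0.0], [0.999, -0.041, -0.0], [-0.0, -0.0, -1.0]]
wrist_force: [-0.4, 1.9, -0.8]
opening: 21.7
```

Emit:
drive_tool:
  series: [0, 0, 0, -2.1, 0.25, 0, 0.9, 0, 0, 0, -2, 0.25, 0, 0.9, 0, 0, 0, -1.4, 0.2, 0, 0.9, 0, 0, 0, -0.8, 0.1, 0, 0.9, 0, 0, 0, 0, 0, 0, 0.9]

```text
t: 30.15
position: [556.7, -139.9, 65.4]
eef_rot: [[0.045, 0.999, -0.0], [0.999, -0.045, -0.001], [-0.001, -0.0, -1.0]]
wrist_force: [0.0, -1.8, -1.9]
opening: 21.5
```

```bash
python3 plan.py 575 -151.5 65 -2.5 2 0.9; python3 -c "
from h import *
cam('wrist','pics/j.png')"
```

```text
-0, 0, -0, -0.54, 0.94, 0.02, 0.9,
-0, 0, -0, -0.54, 0.94, 0.02, 0.9
```

View pics/j.png

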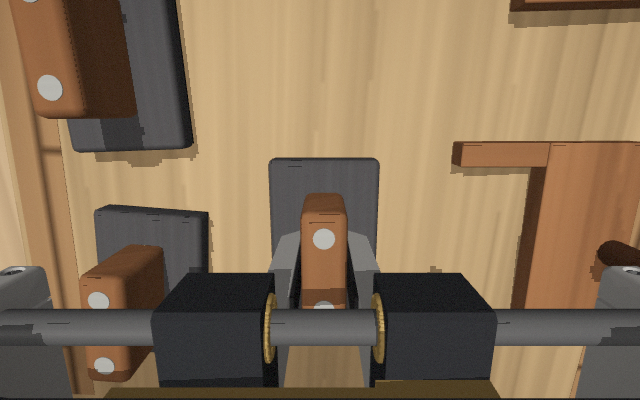

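Weight 3 is held with its plate's far edge from (270,158) to (379,158). Bay one's upper rail inner tip is at (455,166).

```bash
python3 - <<'E'
from st import *
show("plate far edge",40,[(272,160),(377,160)])
show("railL top inner edge z36",36,[(454,165),(530,167)])
show("railL outer",36,[(454,142),(640,142)])
show("stop",36,[(544,167),(528,295)])
show("handle studs",86,[(324,239),(324,305)])
s=bot.get_state();print(s["position"],s["eef_rot"][:,1])
E
```

```text
plate far edge [[530.0, -91.0], [588.0, -94.0]] [-2.6] [59.] mid [559.  -92.2]
railL top inner edge z36 [[633.0, -99.0], [677.0, -102.0]] [-4.1] [44.] mid [ 655.3 -100.6]
railL outer [[633.0, -86.0], [738.0, -91.0]] [-2.6] [105.] mid [685.3 -88.3]
stop [[685.0, -103.0], [684.0, -184.0]] [-90.6] [82.] mid [ 684.8 -143.4]
handle studs [[557.0, -122.0], [556.0, -155.0]] [-92.6] [33.] mid [ 556.6 -138.9]
[ 556.65984635 -139.21345809   65.44774472] [ 9.98997777e-01 -4.47592542e-02 -2.23670040e-04]
```

Emit:
drive_tool:
  series: [0, 0, 0, -0.4, 0.4, 0, 0.9, 0, 0, 0, -0.4, 0.5, 0, 0.9, 0, 0, 0, -0.1, 0.5, 0, 0.9, 0, 0, 0, 0, 0.3, 0, 0.9, 0, 0, 0, 0, 0, 0, 0.9]

```text
t: 30.88
position: [574.2, -148.0, 65.4]
eef_rot: [[0.042, 0.999, -0.001], [0.999, -0.042, -0.0], [-0.0, -0.001, -1.0]]
wrist_force: [-0.8, 0.0, -0.1]
opening: 21.9
```

```bash
python3 plan.py 652.5 -152.8 65.4 -2.6 10 0.9; python3 - <<'E'
from st import *
cv2.imwrite("pics/k.png",c["frame"][:,:,::-1])
E
```

```text
-0, 0, 0, -0.01, 0.78, -0, 0.9,
-0, 0, 0, -0.01, 0.78, -0, 0.9,
-0, 0, 0, -0.01, 0.78, -0, 0.9,
-0, 0, 0, -0.01, 0.78, -0, 0.9,
-0, 0, 0, -0.01, 0.78, -0, 0.9,
-0, 0, 0, -0.01, 0.78, -0, 0.9,
-0, 0, 0, -0.01, 0.78, 0, 0.9,
-0, 0, 0, -0.01, 0.78, 0, 0.9,
-0, 0, 0, -0.01, 0.78, 0, 0.9,
-0, 0, 0, -0.01, 0.78, 0, 0.9
```

View pics/k.png

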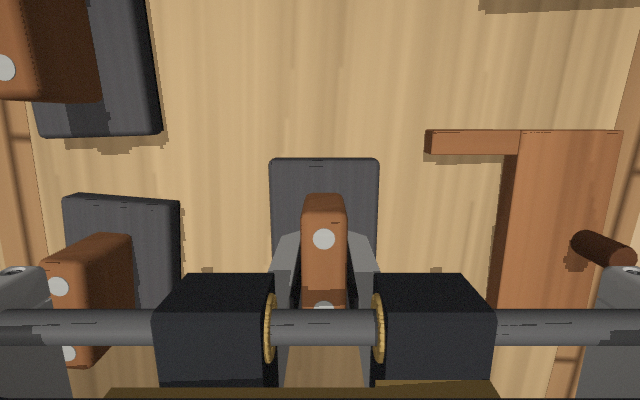

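Emit:
drive_tool:
  series: [0, 0, 0, -0.1, 0.5, 0, 0.9, 0, 0, 0, -0.1, 0.6, 0, 0.9, 0, 0, 0, 0, 0.6, 0, 0.9, 0, 0, 0, 0, 0.6, 0, 0.9, 0, 0, 0, 0, 0.6, 0, 0.9, 0, 0, 0, 0, 0.6, 0, 0.9]
  squeeze: 15

```text
t: 31.68
position: [611.0, -151.7, 65.5]
eef_rot: [[0.043, 0.999, -0.002], [0.999, -0.043, -0.0], [-0.0, -0.002, -1.0]]
wrist_force: [-2.8, 0.0, 0.6]
opening: 21.7
```

Emit:
drive_tool:
  series: [0, 0, 0, 0, 0.5, 0, 0.9, 0, 0, 0, 0, 0.5, 0, 0.9, 0, 0, 0, 0, 0.4, 0, 0.9]

```text
t: 32.05
position: [626.2, -152.3, 65.5]
eef_rot: [[0.042, 0.999, -0.002], [0.999, -0.042, -0.0], [-0.0, -0.002, -1.0]]
wrist_force: [-2.6, -0.1, 1.1]
opening: 21.9
```

Emit:
drive_tool:
  series: [0, 0, 0, 0, 0.3, 0, 0.9, 0, 0, 0, 0, 0.2, 0, 0.9, 0, 0, 0, 0, 0.2, 0, 0.9]

```text
t: 32.42
position: [633.7, -152.7, 65.5]
eef_rot: [[0.042, 0.999, -0.002], [0.999, -0.042, -0.0], [-0.0, -0.002, -1.0]]
wrist_force: [-2.5, -0.5, 1.0]
opening: 21.8
```

Emit:
drive_tool:
  series: [0, 0, 0, 0, 0.3, 0, 0.9, 0, 0, 0, 0, 0.3, 0, 0.9, 0, 0, 0, 0, 0.3, 0, 0.9, 0, 0, 0, 0, 0.2, 0, 0.9]

```text
t: 32.92
position: [645.3, -153.2, 65.5]
eef_rot: [[0.042, 0.999, -0.002], [0.999, -0.042, -0.0], [-0.0, -0.002, -1.0]]
wrist_force: [-2.4, -0.5, 0.7]
opening: 21.8
```

Emit:
drive_tool:
  series: [0, 0, 0, 0, 0.15, 0, 0.9, 0, 0, 0, 0, 0.15, 0, 0.9, 0, 0, 0, 0, 0.15, 0, 0.9]

```text
t: 33.3
position: [650.2, -153.4, 65.5]
eef_rot: [[0.042, 0.999, -0.002], [0.999, -0.042, -0.0], [-0.0, -0.002, -1.0]]
wrist_force: [-1.5, 0.4, 0.1]
opening: 22.2
```

Emit:
drive_tool:
  series: [0, 0, 0, 0, 0.15, 0, 0.9, 0, 0, 0, 0, 0.12, 0, 0.9]

```text
t: 33.55
position: [653.0, -153.5, 65.5]
eef_rot: [[0.042, 0.999, -0.002], [0.999, -0.042, -0.0], [-0.0, -0.002, -1.0]]
wrist_force: [-2.3, -1.0, 0.5]
opening: 22.1
```

Emit:
drive_tool:
  series: [0, 0, 0, 0, 0.12, 0, 0.9, 0, 0, 0, 0, 0.12, 0, 0.9]

```text
t: 33.8
position: [653.5, -153.5, 65.7]
eef_rot: [[0.042, 0.999, -0.009], [0.999, -0.042, 0.001], [0.0, -0.009, -1.0]]
wrist_force: [-8.5, -0.2, 5.3]
opening: 22.1
```

Emit:
drive_tool:
  series: [-0.4, 0, 0, 0, 0, 0, 0.9, 0, 0, 0, 0, 0, 0, 0.8, 0, 0, 0, 0, 0, 0, 0.65, 0, 0, 0, 0, 0, 0, 0.6, 0, 0, 0, 0, 0, -2, 0.6, 0, 0, 0, 0, 0, -5, 0.6, 0, 0, 0, 0, 0, 0, 0.6]

```text
t: 34.67
position: [655.9, -154.0, 141.3]
eef_rot: [[0.042, 0.999, 0.005], [0.999, -0.042, -0.001], [-0.001, 0.005, -1.0]]
wrist_force: [0.4, -0.4, 0.5]
opening: 37.9
```

```bash
python3 plan.py 451 -44 132 -0.5 6 0.4
```

```text
0, 0, -0.3, 1.69, -3.49, 0.14, 0.4,
0, 0, -0.3, 1.71, -3.48, 0.14, 0.4,
0, 0, -0.3, 1.73, -3.47, 0.14, 0.4,
0, 0, -0.3, 1.75, -3.46, 0.15, 0.4,
0, 0, -0.3, 1.76, -3.45, 0.15, 0.4,
0, 0, -0.3, 1.78, -3.44, 0.15, 0.4
```

Emit:
drive_tool:
  series: [0, 0, -0.3, 1.7, -3.5, 0.1, 0.4, 0, 0, -0.3, 1.7, -3.5, 0.1, 0.4, 0, 0, -0.3, 1.7, -3.45, 0.1, 0.4, 0, 0, -0.3, 1.7, -3.45, 0.1, 0.4, 0, 0, -0.3, 1.7, -3.4, 0.1, 0.4, 0, 0, -0.3, 1.7, -3.2, 0.1, 0.4, 0, 0, 0, 0, 0, 0, 0.4]

```text
t: 35.55
position: [448.7, -43.1, 135.5]
eef_rot: [[0.01, 1.0, 0.01], [1.0, -0.01, -0.002], [-0.002, 0.01, -1.0]]
wrist_force: [-0.7, 0.1, -0.0]
opening: 56.6
```

```bash
python3 plan.py 450 -34.5 60 -0.5 4 0.4
```

```text
0.1, 0, -0, 0.22, 0.01, 1.89, 0.4,
0.1, 0, -0, 0.22, 0.02, 1.89, 0.4,
0.1, 0, -0, 0.22, 0.02, 1.89, 0.4,
0.1, 0, -0, 0.22, 0.03, 1.89, 0.4
```

Emit:
drive_tool:
  series: [0.2, 0, 0, 0.2, 0.05, 1.7, 0.4, 0.2, 0, 0, 0.2, 0.05, 1.8, 0.4, 0.1, 0, 0, 0.2, 0.05, 1.8, 0.4, 0, 0, 0, 0.2, 0, 1.4, 0.4, 0, 0, 0, 0, 0, 0, 0.5, 0, 0, 0, 0, 0, 0, 0.6]

```text
t: 36.3
position: [454.6, -37.0, 64.5]
eef_rot: [[0.012, 1.0, 0.002], [1.0, -0.012, -0.003], [-0.003, 0.002, -1.0]]
wrist_force: [0.1, 0.4, 0.4]
opening: 40.7
```

```bash
python3 plan.py 450 -34.5 59 -0.5 2 0.4
```

```text
0.1, 0.1, -0.1, 0.12, -0.23, 0.27, 0.4,
0.1, 0.1, -0.1, 0.12, -0.23, 0.27, 0.4
```

Emit:
drive_tool:
  series: [0, 0, 0, 0.1, -0.2, 0.25, 0.5, 0, 0, 0, 0.1, -0.2, 0.25, 0.6, 0, 0, 0, 0, 0, 0, 0.75, 0, 0, 0, 0, 0, 0, 0.9, 0, 0, 0, 0, 0, 0, 0.9]
  squeeze: 40

```text
t: 36.92
position: [450.2, -35.2, 60.5]
eef_rot: [[0.011, 1.0, 0.002], [1.0, -0.011, -0.004], [-0.004, 0.002, -1.0]]
wrist_force: [1.1, -0.1, -2.3]
opening: 21.7
```

Emit:
drive_tool:
  series: [-0.4, 0, 0, 0, 0.4, -0.1, 0.9, -0.4, 0, 0, 0, 0.6, -0.15, 0.9, -0.4, 0, 0, 0, 0.8, -0.15, 0.9]

```text
t: 37.3
position: [465.6, -34.2, 61.5]
eef_rot: [[0.012, 1.0, 0.017], [1.0, -0.012, -0.002], [-0.001, 0.017, -1.0]]
wrist_force: [0.4, -0.5, -8.4]
opening: 21.6
```

Emit:
drive_tool:
  series: [-0.4, 0, 0, 0, 0.8, -0.15, 0.9]

```text
t: 37.42
position: [474.0, -34.1, 62.7]
eef_rot: [[0.012, 1.0, 0.024], [1.0, -0.012, -0.001], [-0.001, 0.024, -1.0]]
wrist_force: [0.4, -0.6, -8.8]
opening: 21.8
```

Emit:
drive_tool:
  series: [-0.4, 0, 0, 0, 0.8, -0.15, 0.9]

```text
t: 37.55
position: [482.4, -34.1, 64.1]
eef_rot: [[0.012, 0.999, 0.031], [1.0, -0.012, -0.001], [-0.001, 0.031, -1.0]]
wrist_force: [-0.0, 0.1, -8.8]
opening: 21.8
```

Emit:
drive_tool:
  series: [0.6, 0, 0, 0, 0, 0.15, 0.9, 0.6, 0, 0, 0, 0, 0.15, 0.9, 0.5, 0, 0, 0, 0, 0.06, 0.9]

```text
t: 37.92
position: [483.4, -34.2, 60.5]
eef_rot: [[0.012, 1.0, 0.001], [1.0, -0.012, -0.001], [-0.001, 0.001, -1.0]]
wrist_force: [0.8, 1.1, -4.7]
opening: 22.1
```

Emit:
drive_tool:
  series: [0, 0, 0, 0, 0, 0, 0.9]

```text
t: 38.05
position: [483.5, -34.2, 60.6]
eef_rot: [[0.012, 1.0, 0.001], [1.0, -0.012, -0.001], [-0.001, 0.001, -1.0]]
wrist_force: [-0.7, 0.4, -6.8]
opening: 21.6
```

Emit:
drive_tool:
  series: [0, 0, 0, 0, 0, 0.05, 0.8, 0, 0, 0, 0, 0, 0, 0.7, 0, 0, 0, 0, 0, 0, 0.75, 0, 0, 0, 0, 0, 0, 0.9, 0, 0, 0, 0, 0, 0, 0.9]

```text
t: 38.67
position: [484.2, -34.8, 62.4]
eef_rot: [[0.011, 1.0, 0.001], [1.0, -0.011, -0.002], [-0.002, 0.001, -1.0]]
wrist_force: [-0.1, -1.1, -2.3]
opening: 21.9
```

Emit:
drive_tool:
  series: [-0.2, 0, 0, 0, 0.3, -0.02, 0.9, -0.2, 0, 0, 0, 0.4, -0.02, 0.9]

```text
t: 38.92
position: [488.8, -34.7, 62.4]
eef_rot: [[0.011, 1.0, 0.001], [1.0, -0.011, -0.002], [-0.002, 0.001, -1.0]]
wrist_force: [-6.7, 0.4, 2.7]
opening: 21.4
```

Emit:
drive_tool:
  series: [-0.2, 0, 0, 0, 0.5, -0.02, 0.9]

```text
t: 39.05
position: [492.6, -34.7, 62.4]
eef_rot: [[0.01, 1.0, 0.001], [1.0, -0.01, -0.002], [-0.002, 0.001, -1.0]]
wrist_force: [-5.9, -0.0, 1.2]
opening: 21.8
```

Emit:
drive_tool:
  series: [-0.2, 0, 0, 0, 0.5, -0.02, 0.9]

```text
t: 39.17
position: [496.6, -34.6, 62.4]
eef_rot: [[0.01, 1.0, 0.001], [1.0, -0.01, -0.001], [-0.001, 0.001, -1.0]]
wrist_force: [-6.3, 0.3, 1.6]
opening: 21.8
```

Emit:
drive_tool:
  series: [-0.2, 0, 0, 0.3, 0.7, -0.02, 0.9, -0.2, 0.1, 0, 0.5, 0.9, -0.02, 0.9, -0.2, 0.1, 0, 0.5, 0.9, -0.02, 0.9]

```text
t: 39.55
position: [519.3, -23.1, 62.5]
eef_rot: [[0.008, 1.0, 0.003], [1.0, -0.008, -0.001], [-0.001, 0.003, -1.0]]
wrist_force: [-5.7, -2.7, 1.9]
opening: 21.5
```

Emit:
drive_tool:
  series: [-0.2, 0.1, 0, 0.5, 0.9, -0.02, 0.9, -0.2, 0.1, 0, 0.5, 0.9, -0.02, 0.9, -0.2, 0.1, 0, 0.5, 0.9, -0.02, 0.9]

```text
t: 39.92
position: [544.0, -9.9, 62.5]
eef_rot: [[0.005, 1.0, 0.003], [1.0, -0.005, -0.001], [-0.001, 0.003, -1.0]]
wrist_force: [-5.6, -3.1, 1.0]
opening: 21.9
```

Emit:
drive_tool:
  series: [-0.2, 0.1, 0.4, 0.9, 0.9, -0.02, 0.9, -0.2, 0.1, 0.4, 1.0, 0.9, -0.02, 0.9, -0.2, 0.1, 0.4, 1.0, 0.9, -0.02, 0.9]

```text
t: 40.3
position: [570.5, 16.6, 62.6]
eef_rot: [[0.024, 1.0, 0.008], [1.0, -0.024, -0.001], [-0.001, 0.008, -1.0]]
wrist_force: [-3.8, -3.7, 1.0]
opening: 21.8
```

Emit:
drive_tool:
  series: [-0.2, 0.1, 0.4, 1.0, 0.9, -0.02, 0.9, -0.2, 0.1, 0.4, 1.0, 0.9, -0.02, 0.9, -0.1, 0.1, 0.4, 0.7, 0.5, -0.02, 0.9, 0, 0, 0, 0, 0, 0, 0.9]

```text
t: 40.8
position: [594.4, 41.9, 62.8]
eef_rot: [[0.043, 0.999, 0.013], [0.999, -0.043, -0.001], [-0.0, 0.014, -1.0]]
wrist_force: [-0.4, 2.5, -1.4]
opening: 21.5
```

```bash
python3 - <<'E'
from st import *
cv2.imwrite("pics/l.png",c["frame"][:,:,::-1])
s=bot.get_state();print(s["position"],s["eef_rot"][:,1])
E
```

```text
[594.34849511  41.93177833  62.83843003] [ 0.99896965 -0.04326171  0.01371385]
```

View pics/l.png

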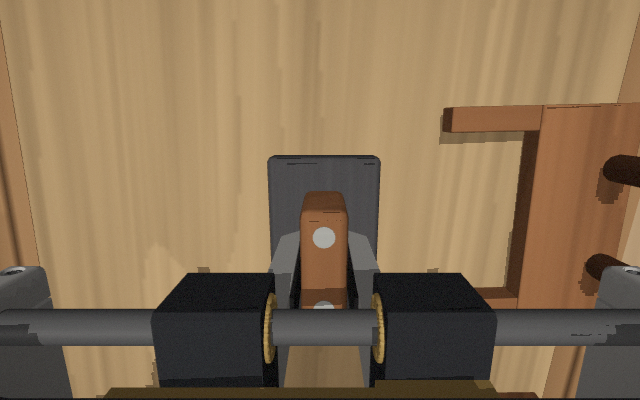

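Weight 2 is held, with its far plate edge at row 157. Bay two's upper rail tip is at (444,108–131), with the stop face running from (540,131) down to (518,305).

```bash
python3 - <<'E'
from st import *
show("plate far edge",40,[(271,158.5),(377,158.5)])
show("railL inner",36,[(443,131),(535,130)])
show("railL outer",36,[(444,108),(625,103)])
show("stop",36,[(540,131),(520,290)])
show("studs",86,[(324,238),(324,305)])
s=bot.get_state();print(s["position"],s["eef_rot"][:,1])
E
```

```text
plate far edge [[567.0, 92.0], [626.0, 89.0]] [-2.6] [59.] mid [596.8  90.5]
railL inner [[664.0, 102.0], [715.0, 101.0]] [-2.] [52.] mid [689.5 101.4]
railL outer [[664.0, 115.0], [763.0, 113.0]] [-1.] [100.] mid [713.6 113.8]
stop [[718.0, 100.0], [716.0, 2.0]] [-91.] [98.] mid [717.3  50.8]
studs [[595.0, 61.0], [593.0, 28.0]] [-92.5] [33.] mid [594.   44.1]
[594.36573876  41.89627948  62.88080907] [ 0.99895934 -0.04338268  0.01407732]
```

Emit:
drive_tool:
  series: [0.4, 0.1, -0.2, 0.4, 0.1, 0, 0.9, 0.3, 0.1, -0.3, 0.6, 0.3, 0, 0.9, 0, 0.1, -0.3, 0.6, 0.4, 0, 0.9, 0, 0, 0, 0, 0, 0, 0.9]

```text
t: 41.4
position: [603.1, 57.0, 62.6]
eef_rot: [[0.029, 1.0, 0.001], [1.0, -0.029, 0.003], [0.003, 0.001, -1.0]]
wrist_force: [0.8, 0.4, -3.4]
opening: 22.0
```

```bash
python3 plan.py 640 50 63 -1.7 5 0.9
```

```text
0, -0, 0, -0.12, 0.74, -0.01, 0.9,
0, -0, 0, -0.12, 0.74, -0.01, 0.9,
0, -0, 0, -0.12, 0.74, -0.01, 0.9,
0, -0, 0, -0.12, 0.74, -0.01, 0.9,
0, -0, 0, -0.12, 0.74, -0.01, 0.9
```

Emit:
drive_tool:
  series: [-0.1, 0, 0, -0.3, 0.5, 0.02, 0.9, -0.2, 0, 0, -0.3, 0.6, 0, 0.9, -0.2, 0, 0, -0.2, 0.6, 0, 0.9]

```text
t: 41.78
position: [616.3, 52.6, 62.9]
eef_rot: [[0.03, 1.0, -0.002], [1.0, -0.03, 0.01], [0.01, -0.002, -1.0]]
wrist_force: [-7.4, 2.7, 3.4]
opening: 21.6
```

```bash
python3 plan.py 640 50 63 -1.7 5 0.9
```

```text
-0, -0.1, -0, -0.04, 0.47, -0, 0.9,
-0, -0.1, -0, -0.04, 0.47, -0, 0.9,
-0, -0.1, -0, -0.04, 0.47, -0, 0.9,
-0, -0.1, -0, -0.04, 0.47, -0, 0.9,
-0, -0.1, -0, -0.04, 0.47, -0, 0.9
```

Emit:
drive_tool:
  series: [-0.25, -0.2, 0, -0.15, 0.6, -0.03, 0.9, -0.25, -0.2, 0, -0.1, 0.6, -0.03, 0.9, -0.2, -0.1, 0, -0.05, 0.6, -0.02, 0.9]

```text
t: 42.15
position: [631.9, 50.7, 62.6]
eef_rot: [[0.031, 1.0, 0.002], [1.0, -0.031, 0.004], [0.004, 0.002, -1.0]]
wrist_force: [-5.9, 1.0, 0.2]
opening: 21.8
```

Emit:
drive_tool:
  series: [-0.2, -0.1, 0, 0, 0.6, -0.02, 0.9, -0.2, 0, 0, 0, 0.6, -0.02, 0.9]

```text
t: 42.4
position: [642.8, 50.4, 62.6]
eef_rot: [[0.031, 1.0, 0.004], [1.0, -0.031, 0.002], [0.002, 0.004, -1.0]]
wrist_force: [-4.5, 0.5, -0.4]
opening: 21.7
```

Emit:
drive_tool:
  series: [-0.1, 0, 0, 0, 0.6, -0.01, 0.9, -0.1, 0, 0, 0, 0.6, -0.01, 0.9]

```text
t: 42.65
position: [653.6, 50.0, 62.5]
eef_rot: [[0.031, 1.0, 0.002], [1.0, -0.031, 0.002], [0.002, 0.002, -1.0]]
wrist_force: [-6.0, 0.9, 0.7]
opening: 21.7
```

Emit:
drive_tool:
  series: [-0.15, 0, 0, 0, 0.6, -0.01, 0.9, -0.15, 0, 0, 0, 0.6, -0.01, 0.9]

```text
t: 42.9
position: [664.6, 49.7, 62.5]
eef_rot: [[0.031, 1.0, 0.002], [1.0, -0.031, 0.002], [0.002, 0.002, -1.0]]
wrist_force: [-6.3, 0.1, 1.3]
opening: 21.8
```

Emit:
drive_tool:
  series: [-0.15, 0, 0, 0, 0.5, -0.01, 0.9, -0.15, 0, 0, 0, 0.4, -0.01, 0.9]

```text
t: 43.15
position: [672.6, 49.4, 62.5]
eef_rot: [[0.031, 1.0, 0.002], [1.0, -0.031, 0.002], [0.002, 0.002, -1.0]]
wrist_force: [-6.0, 0.1, 1.1]
opening: 21.8
```

Reads 6 N clearly and steadily. Creeping home.

Emit:
drive_tool:
  series: [-0.15, 0, 0, 0, 0.4, -0.01, 0.9, -0.15, 0, 0, 0, 0.4, -0.01, 0.9]

```text
t: 43.4
position: [679.5, 49.1, 62.5]
eef_rot: [[0.031, 1.0, 0.002], [1.0, -0.031, 0.002], [0.002, 0.002, -1.0]]
wrist_force: [-6.1, -0.1, 1.4]
opening: 21.8
```

Emit:
drive_tool:
  series: [-0.15, 0, 0, 0, 0.3, -0.01, 0.9, -0.15, 0, 0, 0, 0.3, -0.01, 0.9]

```text
t: 43.65
position: [684.4, 49.0, 62.5]
eef_rot: [[0.031, 1.0, 0.002], [1.0, -0.031, 0.001], [0.001, 0.002, -1.0]]
wrist_force: [-5.8, 0.2, 0.9]
opening: 21.8
```

Emit:
drive_tool:
  series: [-0.15, 0, 0, 0, 0.25, -0.01, 0.9, -0.15, 0, 0, 0, 0.25, -0.01, 0.9]

```text
t: 43.9
position: [685.4, 48.8, 62.6]
eef_rot: [[0.03, 1.0, -0.006], [1.0, -0.03, 0.001], [0.001, -0.006, -1.0]]
wrist_force: [-15.1, -0.4, 6.5]
opening: 21.8
```

Emit:
drive_tool:
  series: [-0.15, 0, 0, 0, 0.25, -0.01, 0.9, -0.15, 0, 0, 0, 0.25, -0.01, 0.9]

```text
t: 44.15
position: [685.8, 48.7, 62.9]
eef_rot: [[0.028, 0.999, -0.016], [1.0, -0.028, 0.0], [-0.0, -0.016, -1.0]]
wrist_force: [-12.6, -1.4, 6.6]
opening: 21.7
```

Emit:
drive_tool:
  series: [-0.4, 0, 0, 0, 0, 0, 0.9, -0.4, 0, 0, 0, 0, 0, 0.85, 0, 0, 0, 0, 0, 0, 0.7, 0, 0, 0, 0, 0, 0, 0.6, 0, 0, 0, 0, 0, -2, 0.6, 0, 0, 0, 0, 0, -5, 0.6, 0, 0, 0, 0, 0, -5, 0.5, 0, 0, 0, 0, -5, -2, 0.5, 0, 0, 0, 0, -5, 0, 0.5, 0, 0, 0, 0, 0, 0, 0.5]

```text
t: 45.4
position: [590.7, 51.1, 219.3]
eef_rot: [[0.028, 0.999, 0.024], [1.0, -0.028, -0.001], [0.0, 0.024, -1.0]]
wrist_force: [1.6, -0.8, 0.3]
opening: 46.9
```

```bash
python3 - <<'E'
from h import *
a=cam("scene");f=a["frame"][150:335,230:440,::-1]
cv2.imwrite("pics/m.png",cv2.resize(f,None,fx=3.2,fy=3.2,interpolation=cv2.INTER_CUBIC))
E
```

```text
(no output)
```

View pics/m.png

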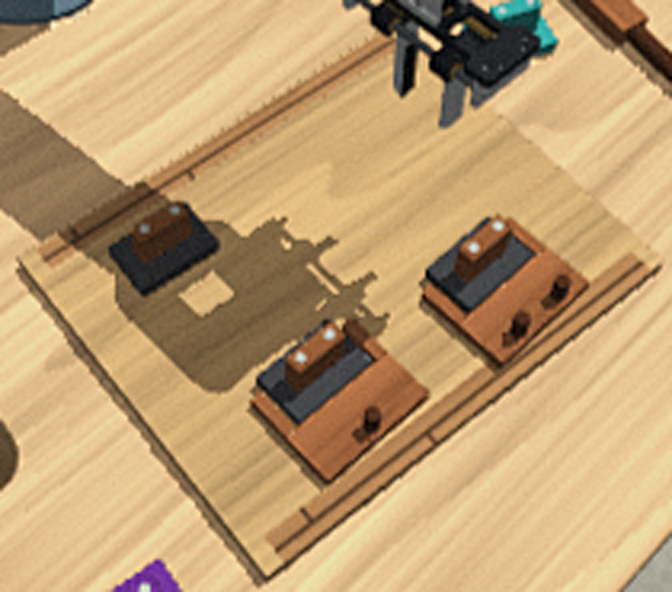

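Weight 3 is home in the one-peg bay, handle at (315,355), and weight 2 is home in the two-peg bay, handle at (483,250). Both sit flat against the stops. Weight 1 is on the open board at (163,245), and the gripper is clear.

```bash
python3 -c "
from h import *
print(bot.get_state()['wrist_force']);print(bot.finish_job())"
```

```text
[1.11061546 0.58946223 1.30516095]
the job is handed in; nothing more can be done
None
```

I sorted and parked the weights and handed the job in at about 45 s. However, I briefly lifted one weight, and not all the drag readings match the given figures.

**Which is which** (numbered in order of y, from the bowl side towards the turquoise look-alike):

| Weight | Drag force | Result |
|---|---|---|
| 3 | about 2.1 N gripped, 2.4 N pushed loosely | drags easiest; in the one-peg bay |
| 1 | about 3 N gripped, 5.2 N pushed loosely | middle; left on the open board |
| 2 | about 6 N gripped, with 1–2 N pressing on it | drags hardest; in the two-peg bay |

**Parking:** both weights went gently home. The force rose to about 8.5 N for weight 3 and 15 N for weight 2 as they met the back stop. The final picture shows both against their stops, the third weight out on the board, and the gripper open and clear. I touched none of the look-alikes or other things.

**What did not go cleanly:**
- **Lift:** early in its transfer, weight 2 came about 3 mm off the board and tilted nearly 2° for a fraction of a second. I set it straight back down.
- **Pressing:** during the first drag tests, the grip pressed weights 1 and 2 down with about 5 N and 14 N.
- **Drag figures:** weight 2 matches the stated hardest value, but weights 1 and 3 both read roughly 1 N above the stated middle and easiest values. Weight 3's reading is actually close to the stated middle value. I went by the order, because weight 3 dragged more easily than weight 1 both gripped and pushed.

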